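# Hang the routing template in the pull-out rack

### The arm

A 6-joint arm with a two-finger parallel gripper is mounted at the origin on the work surface. World frame = base frame: x ahead of the robot, y to its left, z up, the work surface at z = 0. Lengths are in mm, angles in rad, forces in N, time in s.
With the tool pointing down it reaches from about 350 to 775 mm from the base axis. Payload 7.3 kg.
Tool frame: the origin (TCP) lies between the finger pads; the fingertips stand tcp_to_tips ahead of it and the grasp point (between the pads) lies 5 mm behind it (tcp_to_tips is the distance from the TCP to the fingertips, in mm); z points along the fingers, x is the direction in which the jaws open and shut, and the axes are right-handed (so a half turn about z gives the same grasp; the last joint's range is limited). The gripper opens to 92 mm and grips with 3 to 60 N. Pads are 19 mm wide; open, the fingers measure 130 mm over their backs; the gripper's body (75 mm by 190 mm) begins 47 mm behind the grasp point.
Start: joints at [1.128, 0.342, 1.524, -0, 1.275, -0.146], TCP at [153.527, 502.069, 240.741] pointing down, gripper open.
Joint ranges: [-2.53, 2.53], [-0.77, 2.02], [0.04, 2.7], [-1, 4.14], [0.28, 2.66], [-3.11, 3.11]. Speed limits (rad/s): [2.57, 2.57, 3.14, 3.14, 3.14, 3.14].

### API

Orientations are given as [roll, pitch, yaw] about the fixed x, y, z axes, in that order (R = Rz(yaw) Ry(pitch) Rx(roll)).
In Python, from plant import * gives the robot as it stands.
- The arm moves only by the tool drive_tool, never from a script. Its argument "deltas" is a list of rows, each an object of numbers: "hand": the gripper's target within -1 to 1 (shut at 1, half-way at 0, fully open at -1); "tx", "ty", "tz": the shift along the tool's x, y, z each as a share of 4 cm, from -1 to 1; "wx", "wy", "wz": the turn, a rotation vector about the tool's x, y, z each as a share of 5 degrees, from -1 to 1. In form: [{"hand": .., "tx": .., "ty": .., "tz": .., "wx": .., "wy": .., "wz": ..}, ...]. A call has 1 to 20 rows; each row shifts and turns the commanded pose from where the row before left it, along the tool's axes as they then stand; what a row does not reach is not made up. A row lasts 1/12 s, in which the tool goes at most 41.7 mm and 7.16 degrees, less where a joint would pass 70% of its speed; a pose out of reach is approached as far as the arm can. A call with a number of a shift or a turn outside -1 to 1 is refused whole. A call with a gripper value outside its range is refused whole. The fingers move at their own pace and stop on an object; the grip force is fixed at half the most. Time passes only in rows, so rows that do not move let the fingers close. It gives the time, the measured TCP pose, the force and the opening at its end, in the units of the state.
- get_obs(): the state, without advancing time (a new reading comes with each control period).
- capture(name): name is "scene" or "side" or "wrist"; returns the picture (400x640x3 uint8, red, green, blue); there is no depth.
- camera_model(name): a dict with "fx", "fy", "cx", "cy" (pixels), "rvec" (rotation vector, rad) and "tvec" (3), from world to camera coordinates, as OpenCV has them. Camera axes: x right, y down, z forward; pixel columns grow to the right and rows downward; lengths in mm; the calibration is good to about 2 mm. A picture is of the moment at which its call begins: read the wrist's pose just before it. camera_model takes no time and is no camera call; for the wrist camera it gives the pose at the moment of the call.
- close_job(): hands the job in, once; it reports no verdict.
The state is a dict: "time": time; "joint_positions": joint angles; "dq": joint speeds; "tau": joint torques, N m; "tool_pos": TCP position; "tcp_rot": TCP orientation; "contact_force": force on the tool from outside, world axes, zero at the start; "moment": the same for the moment, N m; "grip_width": finger opening in mm.
Only numpy, scipy, OpenCV 4.12 (cv2) and the standard library are available. Lean on these libraries where they do the work, as an engineer would, in place of code of your own. Each camera call takes 0.05 s, during which the arm holds its last target.

### The job

Take the wooden template with the hand slot (the bigger plate in the stand) and hang it by its slot on the outer end of the flat steel peg of the pulled-out rack, outside the keeper flap, and let go of it there. Then push it along the peg until the flap, which the plate swings up as it passes, has dropped down behind it, and finally push the rack all the way shut with the template still hanging inside the flap. Leave the smaller plate and the other things on the bench where they are.

Things in the scene. Friction and masses are not known exactly. Their poses are not given: they have to be found in the camera images.
- template: The template to hang: brown wooden plate standing on edge in one of the stand's grooves, 120 mm wide (x), 10 thick (y), 180 tall (z), about 0.22 kg; origin at its centre. Hand slot: a through-hole 50 mm wide, from z = +1 to +45 mm; above it a solid strip 45 mm high, to grasp across the thickness. A lower window (z = -19 to -59 mm, 60 mm wide) is not for hanging. Both faces are alike
- slot_top (a point): On the template: middle of the upper inner edge of its hand slot (45 mm above the plate's centre, 45 mm below its top edge); this edge rests on the peg when hung. Axes as the template's
- top_edge (a point): On the template: middle of its top edge, 90 mm above the plate's centre
- stand: Fixed plywood stand, 150 mm (x) by 200 mm (y), base 12 mm thick; origin under its centre. Two grooves along its x at y = -50 and +50 mm, 14 mm wide, walls 12 mm thick rising to 57 mm above the bench. The plates stand in them on the base, their wide way along x, and are drawn straight up. Which plate is in which groove varies
- spare: Bystander: smaller wooden plate without a hand slot, 90 mm wide, 10 mm thick, 110 mm tall, standing in the other groove. Origin at its centre
- rack: Fixed base of the rack: aluminium rail along its x, 60 mm wide, 26 mm high, from x = -175 to +90 mm, with a plywood end stop 90 mm high at its far end (x = +72 to +90 mm). Origin on the bench under the centre of the sliding panel when shut. +x leads away from the robot: the panel is pushed that way to shut it. The peg points to +y
- carriage (a joint): Slide of the rack's upright panel, m: 0 = fully shut at the end stop, up to 0.100 = pulled out towards the robot (rack -x). Starts pulled out, stays where left, needs about 4 N to move. The panel is plywood, 140 mm long (x), 15 mm thick (y), its top 205 mm above the bench
- panel_front (a point): On the sliding panel: upper end of its front edge (the upright edge facing the robot, where it can be pushed), mid-thickness, 205 mm above the bench. The edge is 15 mm wide and runs from here down to 35 mm above the bench. Axes as the rack's; moves with the panel
- peg_root (a point): Where the middle of the peg's top face meets the sliding panel, 180 mm above the bench; axes as the rack's, moves with the panel. The peg is a level steel flat bar running 120 mm along +y from here, 24 mm wide (x), 10 mm thick (top at z = 0), with a plain end. The keeper flap is pivoted at y = 60 mm; the outer end is y = 60 to 120 mm
- keeper (a joint): Angle, rad, of the dark steel flap (18 mm wide, 5 thick, 48 long, 35 g) pivoted in the peg at peg_root y = 60, z = -5 mm. 0 = hanging straight down, up to 1.4 = swung in towards the panel; never outwards; falls to 0 by itself. The rim below a hung plate's slot swings it up; it drops once the plate's middle is within about 20 mm of the panel (plate touches panel at 5 mm)
- clamp: Bystander: loose aluminium hold-down bar 120 x 28 x 12 mm with a black knob on top, 54 mm high in all, lying on the bench. Origin under its centre
- jar: Bystander: closed glass jar, 64 mm across, 85 mm high. Origin under its centre
- brush: Bystander: wooden hand brush lying flat on the bench, long and low. Origin under its centre

How it is judged (in metres and radians):
On the way, in this order (a step that is already met when the one before it is completed fails the run):
1. the template hangs by its slot on the outer end of the peg, outside the keeper flap, let go (y of slot_top in the frame of peg_root between 0.062 and 0.122 m and x of slot_top in the frame of peg_root between -0.016 and 0.016 m and z of slot_top in the frame of peg_root between -0.006 and 0.008 m and angle between template's own z axis and vertical below 0.2 rad and contact force between the fingers and template below 0.1 N), for 0.2 s.
2. the template hangs inside the keeper flap and the flap has dropped behind it (y of slot_top in the frame of peg_root between -0.002 and 0.056 m and x of slot_top in the frame of peg_root between -0.016 and 0.016 m and z of slot_top in the frame of peg_root between -0.006 and 0.008 m and angle between template's own z axis and vertical below 0.2 rad and value of joint keeper below 0.15 rad), for 0.2 s.
3. the rack is shut with the template still hanging inside the flap (all of step 2 and value of joint carriage below 0.006 m), for 0.2 s.
At the end, for the whole second after the job is handed in: The template hangs at rest by its slot on the peg, between the panel and the keeper flap (slot edge on the peg within 6-8 mm in height and 16 mm sideways, plate within 0.2 rad of upright), the flap is down behind it (under 0.15 rad), and the rack is shut to within 6 mm (all of step 3 and linear speed of template below 0.03 m/s); the robot touches nothing.
It fails at once if the smaller plate is moved by more than 30 mm or tipped (distance of spare from where it was at the start of the episode above 0.03 m or angle between spare's own z axis and vertical above 0.3 rad).
It fails at once if the clamp, jar or brush is moved by more than 40 mm (distance of any of clamp, jar, brush from where it was at the start of the episode above 0.04 m).
It also fails if it takes over 72 s, if anything falls off the work surface, if the arm or the gripper's body presses on something with over 40 N, if the wrist force passes 120 N, or if a joint passes its speed limit or range.

## Working session

There is one attempt and no reset: what is moved stays moved. The work goes in short steps, Python scripts to look and compute and a tool call to move; the robot and the scene stay as the last step left them, time stands still between calls to the robot, and variables do not carry over. Pictures are saved under pics/ and viewed, and the job is handed in when it is done.

Besides the shell and the picture viewer there is one more tool, called in YAML: its name, and indented under it one key for each argument. drive_tool: Moves the arm, as the interface text tells. Its arguments: {"type":"object","properties":{"deltas":{"type":"array","items":{"type":"object","properties":{"hand":{"type":"number"},"tx":{"type":"number"},"ty":{"type":"number"},"tz":{"type":"number"},"wx":{"type":"number"},"wy":{"type":"number"},"wz":{"type":"number"}}}}},"required":["deltas"]}

```bash
ls; mkdir -p pics
python3 - <<'E'
from plant import *
import cv2
o=get_obs(); print({k:o[k] for k in o})
for n in ["scene","side","wrist"]:
    m=camera_model(n); print(n,m)
    im=capture(n); cv2.imwrite(f"pics/a_{n}.png",im[:,:,::-1])
E
```

```text
pics
{'time': 0.0, 'joint_positions': array([ 1.12801625e+00,  3.42733721e-01,  1.52498041e+00, -4.40060891e-06,
        1.27536865e+00, -1.46012902e-01]), 'dq': array([ 0.00047357, -0.00121997,  0.0007605 ,  0.0005193 ,  0.00026863,
       -0.00025536]), 'tau': array([-1.63308538e-03, -4.31245422e+01, -2.44217527e+01,  7.16282590e-02,
        5.59974031e-02, -1.33285494e-04]), 'tool_pos': array([153.35619103, 501.72552714, 240.05199833]), 'tcp_rot': array([-3.14138001e+00,  1.47488289e-03,  1.27403059e+00]), 'contact_force': array([-0.49785544, -0.30828635,  0.87004913]), 'moment': array([0.04160627, 0.00912625, 0.00800103]), 'grip_width': 91.86439898791218}
scene {'fx': 384.5799057630154, 'fy': 384.5799057630154, 'cx': 314.56601958027954, 'cy': 201.83441036421704, 'rvec': array([ 1.71246113,  2.07102656, -0.6652214 ]), 'tvec': array([  36.56431728, -427.66133534, 1389.00899762])}
side {'fx': 438.95888377976155, 'fy': 438.95888377976155, 'cx': 320.03283045197986, 'cy': 202.05938329836832, 'rvec': array([ 2.23103753, -0.81195698,  0.33305624]), 'tvec': array([-410.24032856,  433.41523201, 1037.61975616])}
wrist {'fx': 326.1911189589998, 'fy': 326.1911189589998, 'cx': 324.66247077092044, 'cy': 204.24990016930064, 'rvec': array([-2.33790195, -1.72818456, -0.24248636]), 'tvec': array([-524.57948492,  -32.48962543,  389.29590088])}
```

View pics/a_scene.png

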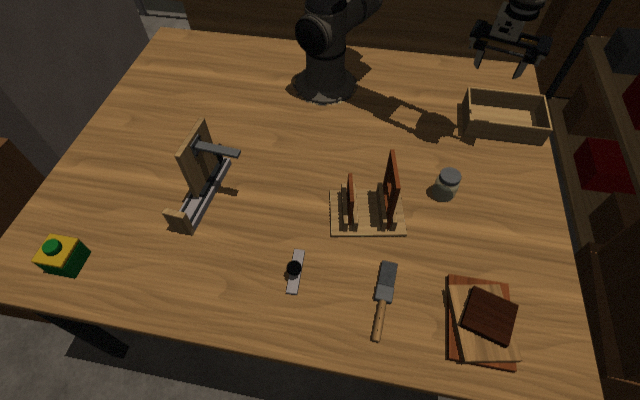

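View pics/a_side.png

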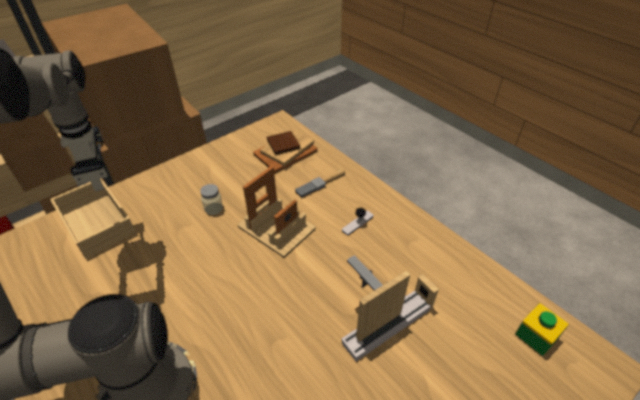

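View pics/a_wrist.png

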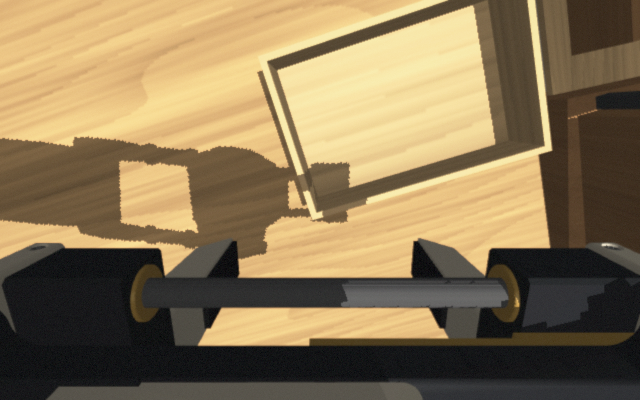

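The scene image shows the stand near (367,205) with the tall template at (391,190), and the rack near (205,180) with its peg pointing right. I'll zoom in on both.

```bash
cat > h.py <<'E'
import numpy as np, cv2
from plant import *
def cam(n):
    m=camera_model(n); R=cv2.Rodrigues(np.array(m['rvec']))[0]; t=np.array(m['tvec'])
    K=np.array([[m['fx'],0,m['cx']],[0,m['fy'],m['cy']],[0,0,1]]); return K,R,t
def plane(n,uv,z,c=None):
    K,R,t=c or cam(n); o=-R.T@t; d=R.T@np.linalg.inv(K)@np.array([uv[0],uv[1],1.])
    return o+d*(z-o[2])/d[2]
def proj(n,P,c=None):
    K,R,t=c or cam(n); p=(R@np.atleast_2d(P).T).T+t; p=p@K.T; return p[:,:2]/p[:,2:]
def tri(uvs):
    A=np.zeros((3,3));b=np.zeros(3)
    for n,uv in uvs:
        K,R,t=cam(n); o=-R.T@t; d=R.T@np.linalg.inv(K)@np.array([uv[0],uv[1],1.]); d/=np.linalg.norm(d)
        M=np.eye(3)-np.outer(d,d); A+=M;b+=M@o
    return np.linalg.solve(A,b)
def crop(src,x0,y0,w,h,s,out):
    im=cv2.imread(src)[y0:y0+h,x0:x0+w]; im=cv2.resize(im,None,fx=s,fy=s,interpolation=cv2.INTER_CUBIC)
    for x in range((x0+9)//10*10,x0+w,10): cv2.putText(im,str(x),(int((x-x0+.5)*s),10),0,.35,(255,0,255),1); cv2.line(im,(int((x-x0+.5)*s),12),(int((x-x0+.5)*s),18),(255,0,255),1)
    for y in range((y0+9)//10*10,y0+h,10): cv2.putText(im,str(y),(0,int((y-y0+.5)*s)+4),0,.35,(255,0,255),1)
    im=cv2.convertScaleAbs(im,alpha=1.6); cv2.imwrite(out,im)
E
python3 - <<'E'
from h import *
crop('pics/a_scene.png',320,140,100,75+25,6,'pics/b1.png')
crop('pics/a_scene.png',155,110,100,130,4.5,'pics/b2.png')
crop('pics/a_side.png',230,160,90,100,6,'pics/b3.png')
crop('pics/a_side.png',335,245,110,115,5,'pics/b4.png')
E
```

```text
(no output)
```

View pics/b1.png

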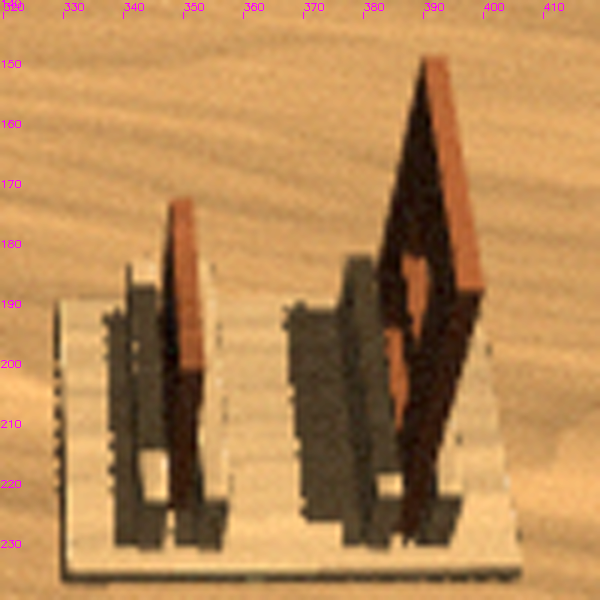

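View pics/b2.png

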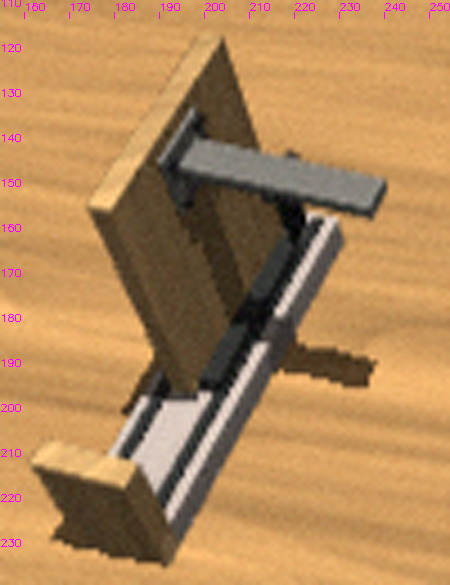

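View pics/b3.png

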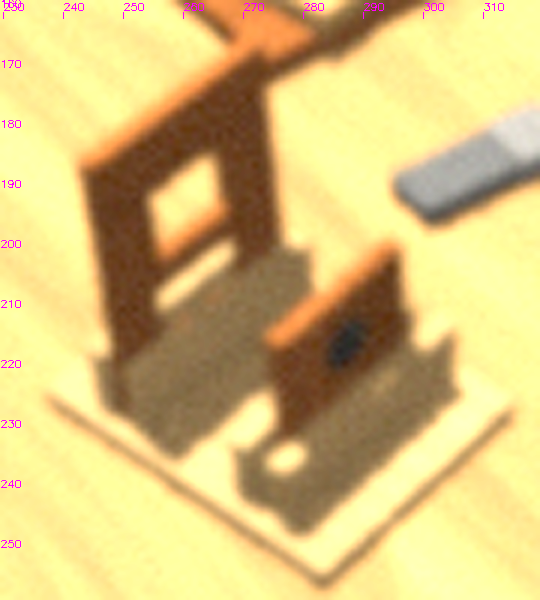

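View pics/b4.png

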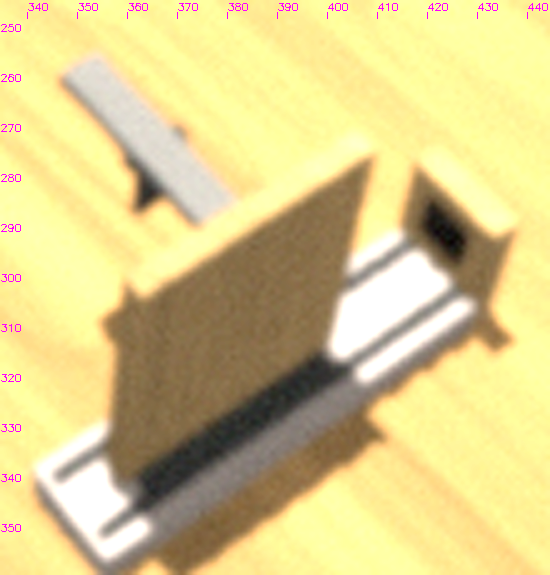

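Run:
```python
from h import *
np.set_printoptions(precision=1,suppress=True)
L={'stand base(12)':(12,'scene',[(329,190),(331,234),(406,233.5)]),'stand base side':(12,'side',[(236.5,225.5),(282,255.5),(313,227)]),
'tmpl top':(192,'scene',[(388.7,148.5),(392.5,148.5),(395.3,187.5),(399.7,188)]),
'tmpl top side':(192,'side',[(242,186.5),(245,188),(270,166)]),
'spare top':(122,'scene',[(347.5,173),(351,173),(349,200.5),(353,200.5)]),
'panel top':(205,'scene',[(174.5,155.5),(179,157),(200,118),(203.5,118)]),
'panel top side':(205,'side',[(355,299),(403,271),(407,275),(360,304)]),
'peg sc':(180,'scene',[(238.5,150),(236,157),(193,148),(198,140)]),
'peg side':(180,'side',[(353,255),(346.5,260),(374,289),(381,284)]),
'endstop(90)':(90,'scene',[(161,212),(184,217.5),(187,212),(166,208)])}
for k,(z,c,p) in L.items():
    print(k,np.array([plane(c,q,z)[:2] for q in p]).tolist().__str__() if 0 else np.array([plane(c,q,z)[:2] for q in p]))
```

```text
stand base(12) [[478.8  98.8]
 [620.6 128.8]
 [582.8 322.7]]
stand base side [[432.7 288.8]
 [471.3  99.6]
 [613.1 128.4]]
tmpl top [[459.6 241.2]
 [458.  250.4]
 [577.1 266.1]
 [576.7 276. ]]
tmpl top side [[456.1 250.4]
 [459.2 239.5]
 [569.3 273.1]]
spare top [[497.3 148.6]
 [495.7 157.5]
 [582.6 164.7]
 [580.8 174.3]]
panel top [[ 586.7 -262.4]
 [ 589.3 -249.9]
 [ 452.5 -248.6]
 [ 450.8 -239.6]]
panel top side [[ 440.8 -233.8]
 [ 577.8 -250.2]
 [ 576.4 -263.8]
 [ 440.5 -250. ]]
peg sc [[ 520.6 -127.3]
 [ 544.2 -126.3]
 [ 534.8 -242.9]
 [ 506.1 -240.5]]
peg side [[ 535.7 -127.1]
 [ 513.  -128.2]
 [ 504.8 -231.3]
 [ 527.1 -232. ]]
endstop(90) [[ 681.5 -297.1]
 [ 686.3 -233.4]
 [ 669.4 -232.3]
 [ 667.7 -289.7]]
```

```bash
cat >> h.py <<'E'
from scipy.spatial.transform import Rotation as Ro
def pose():
    o=get_obs(); return np.array(o['tool_pos']),Ro.from_euler('xyz',o['tcp_rot']).as_matrix(),o
def go(target,yaw=None):
    p,R,o=pose(); 
    if yaw is not None:
        cy=o['tcp_rot'][2]; d=(yaw-cy+np.pi)%(2*np.pi)-np.pi
        T=Ro.from_euler('xyz',[np.pi,0,yaw]).as_matrix()
        rv=Ro.from_matrix(R.T@T).as_rotvec(degrees=True)/5; print('turn units',np.round(rv,2)); 
        print('shift units after turn',np.round(T.T@(np.array(target)-p)/40,3))
    print('shift units now',np.round(R.T@(np.array(target)-p)/40,3),'at',np.round(p,1),np.round(o['tcp_rot'],3))
E
python3 - <<'E'
import plant; print([n for n in dir(plant) if n[0]!='_'])
from h import *
K,R,t=cam('wrist'); c=-R.T@t; p,T,o=pose()
print('cam in tool',T.T@(c-p)); print('axes of cam in tool\n',np.round(T.T@R.T,3))
go([516,258,330],1.776)
try: print(tcp_to_tips)
except Exception as e: print(e)
E
```

```text
['Unreachable', 'camera_model', 'capture', 'close_job', 'get_obs', 'tcp_to_tips']
cam in tool [-1.42726105e-01 -7.54663976e+01 -1.42974504e+02]
axes of cam in tool
 [[ 1.    -0.001  0.001]
 [ 0.001  0.961  0.276]
 [-0.001 -0.276  0.961]]
turn units [-0.01  0.01 -5.75]
shift units after turn [-7.814  7.633 -2.245]
shift units now [-3.179 10.451 -2.243] at [153.4 501.8 240.2] [-3.141e+00  1.000e-03  1.274e+00]
14.0
```

drive_tool:
  deltas:
    - {"hand":-1,"tz":-0.25,"wz":-0.96}
    - {"hand":-1,"tz":-0.25,"wz":-0.96}
    - {"hand":-1,"tz":-0.25,"wz":-0.96}
    - {"hand":-1,"tz":-0.25,"wz":-0.96}
    - {"hand":-1,"tz":-0.25,"wz":-0.96}
    - {"hand":-1,"tz":-0.25,"wz":-0.95}

```text
invalid input
```

drive_tool:
  deltas:
    - {"hand":-1,"tx":-0.52,"ty":0.51}
    - {"hand":-1,"tx":-0.52,"ty":0.51}
    - {"hand":-1,"tx":-0.52,"ty":0.51}
    - {"hand":-1,"tx":-0.52,"ty":0.51}
    - {"hand":-1,"tx":-0.52,"ty":0.51}
    - {"hand":-1,"tx":-0.52,"ty":0.51}
    - {"hand":-1,"tx":-0.52,"ty":0.51}
    - {"hand":-1,"tx":-0.52,"ty":0.51}
    - {"hand":-1,"tx":-0.52,"ty":0.51}
    - {"hand":-1,"tx":-0.52,"ty":0.51}
    - {"hand":-1,"tx":-0.52,"ty":0.51}
    - {"hand":-1,"tx":-0.52,"ty":0.51}
    - {"hand":-1,"tx":-0.52,"ty":0.51}
    - {"hand":-1,"tx":-0.52,"ty":0.51}
    - {"hand":-1,"tx":-0.52,"ty":0.51}
    - {"hand":-1}
    - {"hand":-1}

```text
invalid input
```

Run:
```python
from h import *
go([516,258,300],1.776)
cv2.imwrite('pics/c_wrist.png',capture('wrist')[:,:,::-1])
```

```text
turn units [-0.01  0.01 -5.75]
shift units after turn [-7.814  7.633 -1.495]
shift units now [-3.179 10.451 -1.493] at [153.4 501.8 240.2] [-3.141e+00  1.000e-03  1.274e+00]
```

View pics/c_wrist.png

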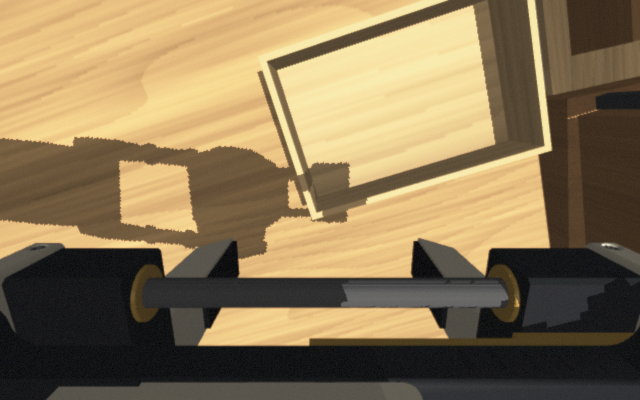

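Every field has to be given in each row, and I left some out.

drive_tool:
  deltas:
    - {"hand":-1,"tx":0,"ty":0,"tz":-0.25,"wx":0,"wy":0,"wz":-0.96}
    - {"hand":-1,"tx":0,"ty":0,"tz":-0.25,"wx":0,"wy":0,"wz":-0.96}
    - {"hand":-1,"tx":0,"ty":0,"tz":-0.25,"wx":0,"wy":0,"wz":-0.96}
    - {"hand":-1,"tx":0,"ty":0,"tz":-0.25,"wx":0,"wy":0,"wz":-0.96}
    - {"hand":-1,"tx":0,"ty":0,"tz":-0.25,"wx":0,"wy":0,"wz":-0.96}
    - {"hand":-1,"tx":0,"ty":0,"tz":-0.25,"wx":0,"wy":0,"wz":-0.95}

```text
time: 0.7
tool_pos: [153.4, 501.9, 301.0]
tcp_rot: [-3.141, 0.0, 1.78]
contact_force: [0.3, 0.3, -0.1]
grip_width: 91.7
```

drive_tool:
  deltas:
    - {"hand":-1,"tx":-0.52,"ty":0.51,"tz":0,"wx":0,"wy":0,"wz":0}
    - {"hand":-1,"tx":-0.52,"ty":0.51,"tz":0,"wx":0,"wy":0,"wz":0}
    - {"hand":-1,"tx":-0.52,"ty":0.51,"tz":0,"wx":0,"wy":0,"wz":0}
    - {"hand":-1,"tx":-0.52,"ty":0.51,"tz":0,"wx":0,"wy":0,"wz":0}
    - {"hand":-1,"tx":-0.52,"ty":0.51,"tz":0,"wx":0,"wy":0,"wz":0}
    - {"hand":-1,"tx":-0.52,"ty":0.51,"tz":0,"wx":0,"wy":0,"wz":0}
    - {"hand":-1,"tx":-0.52,"ty":0.51,"tz":0,"wx":0,"wy":0,"wz":0}
    - {"hand":-1,"tx":-0.52,"ty":0.51,"tz":0,"wx":0,"wy":0,"wz":0}
    - {"hand":-1,"tx":-0.52,"ty":0.51,"tz":0,"wx":0,"wy":0,"wz":0}
    - {"hand":-1,"tx":-0.52,"ty":0.51,"tz":0,"wx":0,"wy":0,"wz":0}
    - {"hand":-1,"tx":-0.52,"ty":0.51,"tz":0,"wx":0,"wy":0,"wz":0}
    - {"hand":-1,"tx":-0.52,"ty":0.51,"tz":0,"wx":0,"wy":0,"wz":0}
    - {"hand":-1,"tx":-0.52,"ty":0.51,"tz":0,"wx":0,"wy":0,"wz":0}
    - {"hand":-1,"tx":-0.52,"ty":0.51,"tz":0,"wx":0,"wy":0,"wz":0}
    - {"hand":-1,"tx":-0.52,"ty":0.51,"tz":0,"wx":0,"wy":0,"wz":0}
    - {"hand":-1,"tx":0,"ty":0,"tz":0,"wx":0,"wy":0,"wz":0}
    - {"hand":-1,"tx":0,"ty":0,"tz":0,"wx":0,"wy":0,"wz":0}

```text
time: 2.12
tool_pos: [517.4, 257.9, 299.9]
tcp_rot: [-3.14, 0.0, 1.773]
contact_force: [0.2, 0.4, -0.4]
grip_width: 91.6
```

Run:
```python
from h import *
go([516,258,300],1.776)
cv2.imwrite('pics/d_wrist.png',capture('wrist')[:,:,::-1])
```

```text
turn units [-0.02  0.   -0.03]
shift units after turn [ 0.01  -0.032 -0.002]
shift units now [ 0.01  -0.033 -0.002] at [517.4 257.9 299.9] [-3.14   0.     1.773]
```

View pics/d_wrist.png

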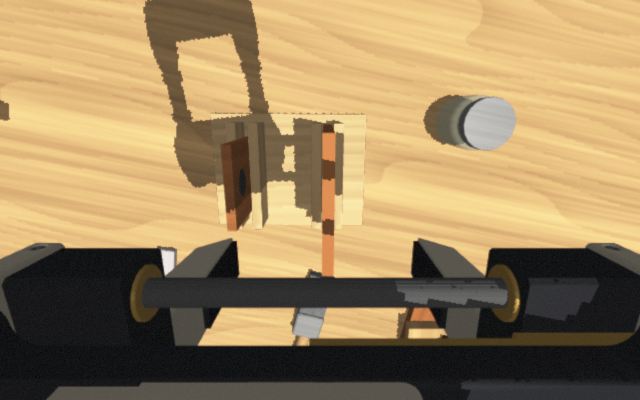

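The template's top edge runs from (329,124) down past (328,278), centred between the fingers.

Run:
```python
from h import *
np.set_printoptions(precision=1,suppress=True)
im=cv2.imread('pics/d_wrist.png'); hsv=cv2.cvtColor(im,cv2.COLOR_BGR2HSV)
for r in [126,140,155,170,190,205,220,240,255,270]:
    b=im[r,290:365].astype(int); m=(b[:,2]-b[:,0]>0)&(b[:,0]<b[:,2]*0.48)&(b[:,1]<b[:,2]*.62)&(b[:,2]>60)
    x=np.where(m)[0]+290
    if len(x): print(r,x.min(),x.max(),plane('wrist',(x.min()-.5,r),192)[:2],plane('wrist',(x.max()+.5,r),192)[:2])
print(plane('wrist',(329,124),192))
print('spare',[plane('wrist',q,122)[:2] for q in [(232,140),(248,137)]])
```

```text
126 328 328 [452.9 248.4] [452.7 249.2]
220 325 332 [526.1 261.2] [524.8 267.6]
[451.2 249.2 192. ]
spare [array([487.3, 161.7]), array([481.3, 176.5])]
```

drive_tool:
  deltas:
    - {"hand":-1,"tx":0.09,"ty":-0.08,"tz":0.3,"wx":0,"wy":0,"wz":0}
    - {"hand":-1,"tx":0,"ty":0,"tz":0.4,"wx":0,"wy":0,"wz":0}
    - {"hand":-1,"tx":0,"ty":0,"tz":0.4,"wx":0,"wy":0,"wz":0}
    - {"hand":-1,"tx":0,"ty":0,"tz":0.4,"wx":0,"wy":0,"wz":0}
    - {"hand":-1,"tx":0,"ty":0,"tz":0.4,"wx":0,"wy":0,"wz":0}
    - {"hand":-1,"tx":0,"ty":0,"tz":0.2,"wx":0,"wy":0,"wz":0}
    - {"hand":-1,"tx":0,"ty":0,"tz":0,"wx":0,"wy":0,"wz":0}

```text
time: 2.75
tool_pos: [511.0, 262.3, 215.1]
tcp_rot: [-3.138, 0.0, 1.777]
contact_force: [0.3, 0.4, 0.4]
grip_width: 91.7
```

Run:
```python
from h import *
go([514,261,167],1.776)
cv2.imwrite('pics/e_wrist.png',capture('wrist')[:,:,::-1])
p,R,o=pose()
print(proj('wrist',[p+R@np.array(v) for v in [(0,0,-5),(46,0,0),(-46,0,0)]]))
```

```text
turn units [-0.04  0.    0.01]
shift units after turn [-0.047  0.067  1.203]
shift units now [-0.047  0.071  1.203] at [511.  262.3 215.1] [-3.138  0.     1.777]
[[323.6293726  277.30473679]
 [418.45898952 272.1126979 ]
 [228.79916347 272.36653879]]
```

View pics/e_wrist.png

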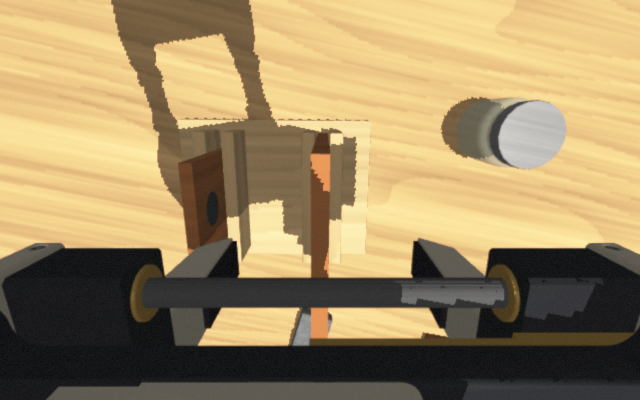

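Run:
```python
from h import *
np.set_printoptions(precision=1,suppress=True)
crop('pics/e_wrist.png',290,110,60,240,2.4,'pics/e2.png')
for q in [(321,133),(321,153),(320,240),(320,330)]: print(q,plane('wrist',q,192)[:2])
```

```text
(321, 133) [448.9 247.9]
(321, 153) [458.7 249.9]
(320, 240) [505.6 259. ]
(320, 330) [562.4 270.6]
```

View pics/e2.png

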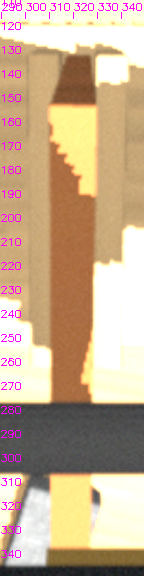

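drive_tool:
  deltas:
    - {"hand":-1,"tx":-0.05,"ty":0.14,"tz":0,"wx":0,"wy":0,"wz":0}
    - {"hand":-1,"tx":0,"ty":0,"tz":0.3,"wx":0,"wy":0,"wz":0}
    - {"hand":-1,"tx":0,"ty":0,"tz":0.3,"wx":0,"wy":0,"wz":0}
    - {"hand":-1,"tx":0,"ty":0,"tz":0.3,"wx":0,"wy":0,"wz":0}
    - {"hand":-1,"tx":0,"ty":0,"tz":0.3,"wx":0,"wy":0,"wz":0}
    - {"hand":-1,"tx":0,"ty":0,"tz":0,"wx":0,"wy":0,"wz":0}
    - {"hand":1,"tx":0,"ty":0,"tz":0,"wx":0,"wy":0,"wz":0}
    - {"hand":1,"tx":0,"ty":0,"tz":0,"wx":0,"wy":0,"wz":0}
    - {"hand":1,"tx":0,"ty":0,"tz":0,"wx":0,"wy":0,"wz":0}
    - {"hand":1,"tx":0,"ty":0,"tz":0,"wx":0,"wy":0,"wz":0}
    - {"hand":1,"tx":0,"ty":0,"tz":0,"wx":0,"wy":0,"wz":0}
    - {"hand":1,"tx":0,"ty":0,"tz":0,"wx":0,"wy":0,"wz":0}

```text
time: 3.8
tool_pos: [518.8, 261.0, 169.1]
tcp_rot: [3.141, -0.0, 1.776]
contact_force: [-0.7, 0.0, 0.0]
grip_width: 56.2
```

drive_tool:
  deltas:
    - {"hand":1,"tx":0,"ty":0,"tz":0,"wx":0,"wy":0,"wz":0}
    - {"hand":1,"tx":0,"ty":0,"tz":0,"wx":0,"wy":0,"wz":0}
    - {"hand":1,"tx":0,"ty":0,"tz":0,"wx":0,"wy":0,"wz":0}
    - {"hand":1,"tx":0,"ty":0,"tz":0,"wx":0,"wy":0,"wz":0}

```text
time: 4.13
tool_pos: [518.6, 261.0, 168.7]
tcp_rot: [3.142, -0.0, 1.776]
contact_force: [0.2, -0.1, -0.8]
grip_width: 29.6
```

drive_tool:
  deltas:
    - {"hand":1,"tx":0,"ty":0,"tz":0,"wx":0,"wy":0,"wz":0}
    - {"hand":1,"tx":0,"ty":0,"tz":0,"wx":0,"wy":0,"wz":0}
    - {"hand":1,"tx":0,"ty":0,"tz":0,"wx":0,"wy":0,"wz":0}
    - {"hand":1,"tx":0,"ty":0,"tz":0,"wx":0,"wy":0,"wz":0}
    - {"hand":1,"tx":0,"ty":0,"tz":0,"wx":0,"wy":0,"wz":0}
    - {"hand":1,"tx":0,"ty":0,"tz":0,"wx":0,"wy":0,"wz":0}

```text
time: 4.63
tool_pos: [518.6, 260.9, 168.7]
tcp_rot: [3.142, -0.0, 1.776]
contact_force: [-0.7, -0.3, -0.9]
grip_width: 9.8
```

drive_tool:
  deltas:
    - {"hand":1,"tx":0,"ty":0,"tz":-0.2,"wx":0,"wy":0,"wz":0}
    - {"hand":1,"tx":0,"ty":0,"tz":-0.3,"wx":0,"wy":0,"wz":0}
    - {"hand":1,"tx":0,"ty":0,"tz":-0.4,"wx":0,"wy":0,"wz":0}
    - {"hand":1,"tx":0,"ty":0,"tz":-0.4,"wx":0,"wy":0,"wz":0}
    - {"hand":1,"tx":0,"ty":0,"tz":-0.4,"wx":0,"wy":0,"wz":0}
    - {"hand":1,"tx":0,"ty":0,"tz":-0.4,"wx":0,"wy":0,"wz":0}
    - {"hand":1,"tx":0,"ty":0,"tz":-0.4,"wx":0,"wy":0,"wz":0}
    - {"hand":1,"tx":0,"ty":0,"tz":-0.4,"wx":0,"wy":0,"wz":0}
    - {"hand":1,"tx":0,"ty":0,"tz":-0.4,"wx":0,"wy":0,"wz":0}
    - {"hand":1,"tx":0,"ty":0,"tz":-0.4,"wx":0,"wy":0,"wz":0}
    - {"hand":1,"tx":0,"ty":0,"tz":-0.1,"wx":0,"wy":0,"wz":0}
    - {"hand":1,"tx":0,"ty":0,"tz":0,"wx":0,"wy":0,"wz":0.7}
    - {"hand":1,"tx":0,"ty":0,"tz":0,"wx":0,"wy":0,"wz":0.7}
    - {"hand":1,"tx":0,"ty":0,"tz":0,"wx":0,"wy":0,"wz":0.7}
    - {"hand":1,"tx":0,"ty":0,"tz":0,"wx":0,"wy":0,"wz":0.7}
    - {"hand":1,"tx":0,"ty":0,"tz":0,"wx":0,"wy":0,"wz":0.75}
    - {"hand":1,"tx":0,"ty":0,"tz":0,"wx":0,"wy":0,"wz":0}

```text
time: 6.05
tool_pos: [518.3, 260.9, 320.0]
tcp_rot: [-3.14, 0.001, 1.464]
contact_force: [-0.6, 0.1, -3.4]
grip_width: 9.9
```

drive_tool:
  deltas:
    - {"hand":1,"tx":-0.3,"ty":0.07,"tz":0,"wx":0,"wy":0,"wz":0}
    - {"hand":1,"tx":-0.5,"ty":0.07,"tz":0,"wx":0,"wy":0,"wz":0}
    - {"hand":1,"tx":-0.5,"ty":0.07,"tz":0,"wx":0,"wy":0,"wz":0}
    - {"hand":1,"tx":-0.5,"ty":0.07,"tz":0,"wx":0,"wy":0,"wz":0}
    - {"hand":1,"tx":-0.5,"ty":0.07,"tz":0,"wx":0,"wy":0,"wz":0}
    - {"hand":1,"tx":-0.5,"ty":0.07,"tz":0,"wx":0,"wy":0,"wz":0}
    - {"hand":1,"tx":-0.5,"ty":0.07,"tz":0,"wx":0,"wy":0,"wz":0}
    - {"hand":1,"tx":-0.5,"ty":0.07,"tz":0,"wx":0,"wy":0,"wz":0}
    - {"hand":1,"tx":-0.5,"ty":0.07,"tz":0,"wx":0,"wy":0,"wz":0}
    - {"hand":1,"tx":-0.5,"ty":0.07,"tz":0,"wx":0,"wy":0,"wz":0}
    - {"hand":1,"tx":-0.5,"ty":0.07,"tz":0,"wx":0,"wy":0,"wz":0}
    - {"hand":1,"tx":-0.5,"ty":0.07,"tz":0,"wx":0,"wy":0,"wz":0}
    - {"hand":1,"tx":-0.5,"ty":0.07,"tz":0,"wx":0,"wy":0,"wz":0}
    - {"hand":1,"tx":-0.5,"ty":0.07,"tz":0,"wx":0,"wy":0,"wz":0}
    - {"hand":1,"tx":-0.5,"ty":0.07,"tz":0,"wx":0,"wy":0,"wz":0}
    - {"hand":1,"tx":-0.5,"ty":0.07,"tz":0,"wx":0,"wy":0,"wz":0}
    - {"hand":1,"tx":-0.2,"ty":0.07,"tz":0,"wx":0,"wy":0,"wz":0}
    - {"hand":1,"tx":0,"ty":0,"tz":0,"wx":0,"wy":0,"wz":0}
    - {"hand":1,"tx":0,"ty":0,"tz":0,"wx":0,"wy":0,"wz":0}

```text
time: 7.63
tool_pos: [532.3, -62.4, 320.5]
tcp_rot: [-3.141, -0.001, 1.466]
contact_force: [0.4, 0.9, -3.4]
grip_width: 9.6
```

Run:
```python
from h import *
go([532,-83,320],1.466)
for n in ['wrist','scene','side']: cv2.imwrite(f'pics/f_{n}.png',capture(n)[:,:,::-1])
crop('pics/f_scene.png',140,90,160,130,4.5,'pics/f2.png')
crop('pics/f_side.png',300,200,150,120,4.5,'pics/f3.png')
```

```text
turn units [-0.01 -0.01 -0.  ]
shift units after turn [-0.514  0.046  0.012]
shift units now [-0.514  0.046  0.012] at [532.3 -62.4 320.5] [-3.141e+00 -1.000e-03  1.466e+00]
```

View pics/f_wrist.png

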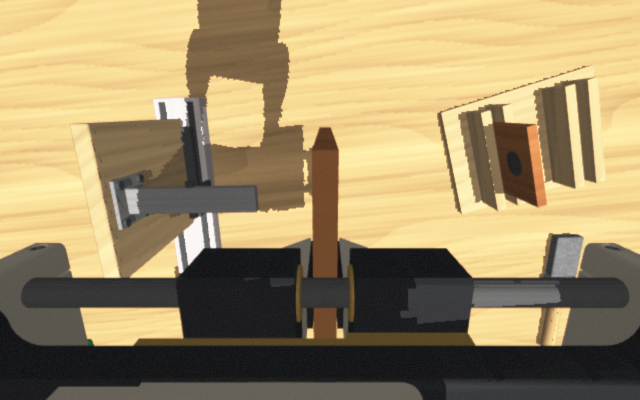

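View pics/f2.png

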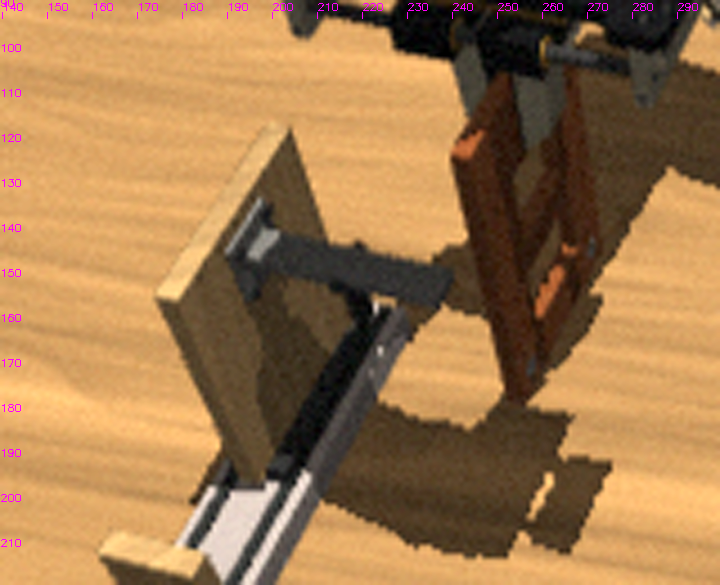

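View pics/f3.png

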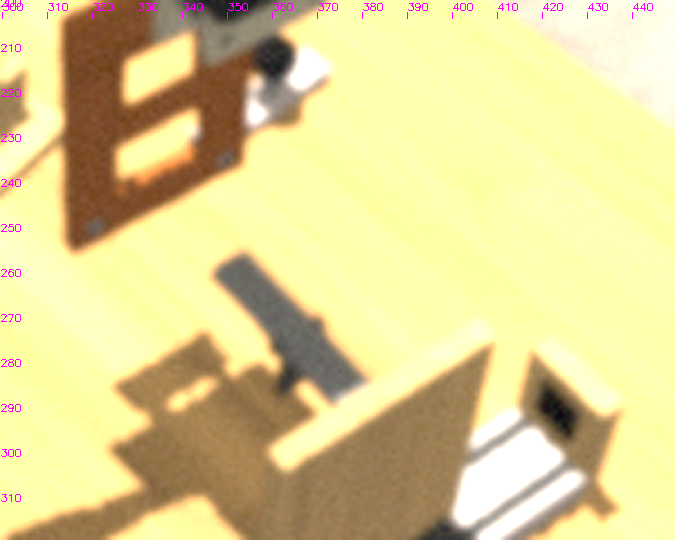

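Run:
```python
from h import *
np.set_printoptions(precision=1,suppress=True)
crop('pics/f_wrist.png',60,110,210,170,3.6,'pics/f4.png')
for q in [(257,185),(257,211),(137,187),(137,213)]: print(q,plane('wrist',q,180)[:2])
for q in [(71,125),(90,124)]: print(q,plane('wrist',q,205)[:2])
```

```text
(257, 185) [ 514.3 -119.5]
(257, 211) [ 538.3 -123.4]
(137, 187) [ 505. -226.]
(137, 213) [ 528.7 -232.4]
(71, 125) [ 447.6 -248.5]
(90, 124) [ 448.4 -233.8]
```

View pics/f4.png

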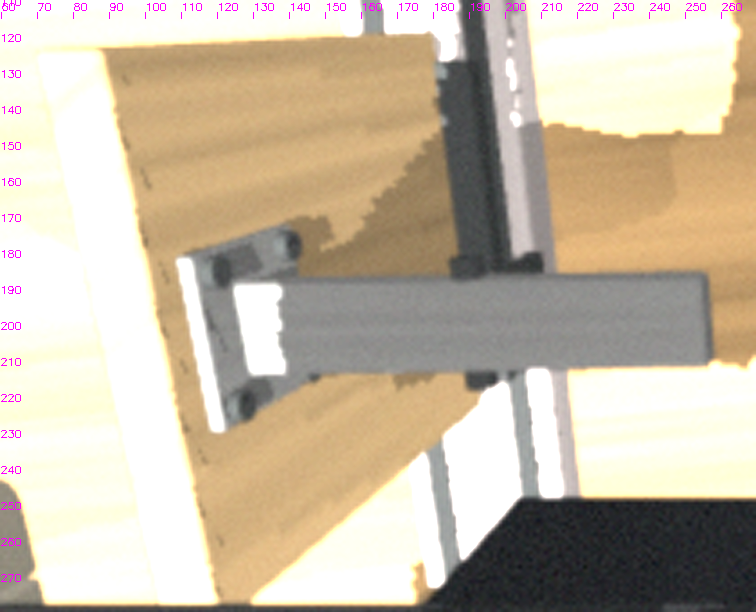

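drive_tool:
  deltas:
    - {"hand":1,"tx":-0.37,"ty":0.01,"tz":0,"wx":0,"wy":0,"wz":0}
    - {"hand":1,"tx":-0.37,"ty":0.01,"tz":0.14,"wx":0,"wy":0,"wz":0}
    - {"hand":1,"tx":0,"ty":0,"tz":0.3,"wx":0,"wy":0,"wz":0}
    - {"hand":1,"tx":0,"ty":0,"tz":0.3,"wx":0,"wy":0,"wz":0}
    - {"hand":1,"tx":0,"ty":0,"tz":0.3,"wx":0,"wy":0,"wz":0}
    - {"hand":1,"tx":0,"ty":0,"tz":0.3,"wx":0,"wy":0,"wz":0}
    - {"hand":1,"tx":0,"ty":0,"tz":0.3,"wx":0,"wy":0,"wz":0}
    - {"hand":1,"tx":0,"ty":0,"tz":0.3,"wx":0,"wy":0,"wz":0}
    - {"hand":1,"tx":0,"ty":0,"tz":0.3,"wx":0,"wy":0,"wz":0}
    - {"hand":1,"tx":0,"ty":0,"tz":0.3,"wx":0,"wy":0,"wz":0}
    - {"hand":1,"tx":0,"ty":0,"tz":0,"wx":0,"wy":0,"wz":0}
    - {"hand":1,"tx":0,"ty":0,"tz":0,"wx":0,"wy":0,"wz":0}

```text
time: 8.78
tool_pos: [530.1, -91.0, 219.0]
tcp_rot: [-3.141, -0.0, 1.467]
contact_force: [-1.0, -0.1, -1.8]
grip_width: 9.7
```

Run:
```python
from h import *
go([524,-151.5,219],1.466)
for n in ['scene','side']: cv2.imwrite(f'pics/g_{n}.png',capture(n)[:,:,::-1])
crop('pics/g_scene.png',160,90,130,130,4.5,'pics/g2.png')
crop('pics/g_side.png',300,200,130,120,4.5,'pics/g3.png')
```

```text
turn units [-0.01 -0.    0.02]
shift units after turn [-1.521e+00  7.000e-03 -1.000e-03]
shift units now [-1.521  0.005 -0.002] at [530.1 -91.  219. ] [-3.141 -0.     1.467]
```

View pics/g2.png

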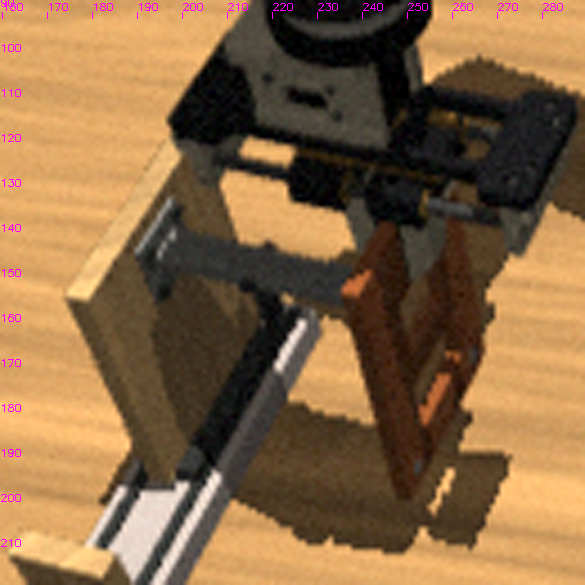

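View pics/g3.png

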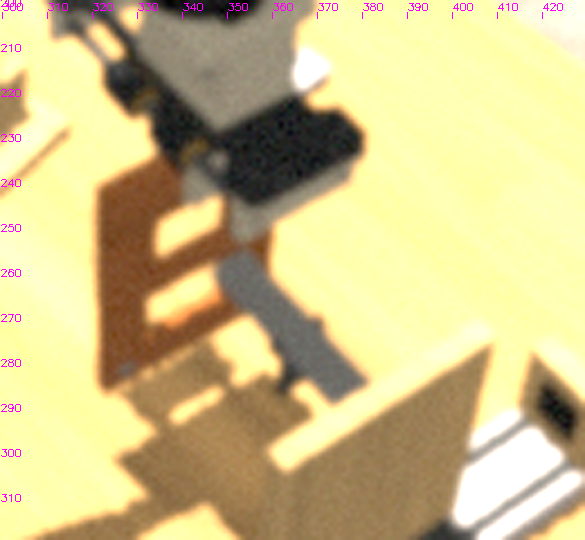

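drive_tool:
  deltas:
    - {"hand":1,"tx":-0.19,"ty":0,"tz":0,"wx":0,"wy":0,"wz":0}
    - {"hand":1,"tx":-0.19,"ty":0,"tz":0,"wx":0,"wy":0,"wz":0}
    - {"hand":1,"tx":-0.19,"ty":0,"tz":0,"wx":0,"wy":0,"wz":0}
    - {"hand":1,"tx":-0.19,"ty":0,"tz":0,"wx":0,"wy":0,"wz":0}
    - {"hand":1,"tx":-0.19,"ty":0,"tz":0,"wx":0,"wy":0,"wz":0}
    - {"hand":1,"tx":0,"ty":0,"tz":0,"wx":0,"wy":0,"wz":0}

```text
time: 9.38
tool_pos: [526.1, -131.5, 219.1]
tcp_rot: [3.141, 0.001, 1.464]
contact_force: [0.3, 0.1, -2.6]
grip_width: 9.7
```

Run:
```python
from h import *
go([524,-151.5,219],1.466)
for n in ['side']: cv2.imwrite(f'pics/i_{n}.png',capture(n)[:,:,::-1])
crop('pics/i_side.png',310,210,110,100,5.5,'pics/i3.png')
```

```text
turn units [ 0.    0.01 -0.02]
shift units after turn [-0.502  0.001  0.004]
shift units now [-0.502  0.001  0.004] at [ 526.1 -131.5  219.1] [3.141e+00 1.000e-03 1.464e+00]
```

View pics/i3.png

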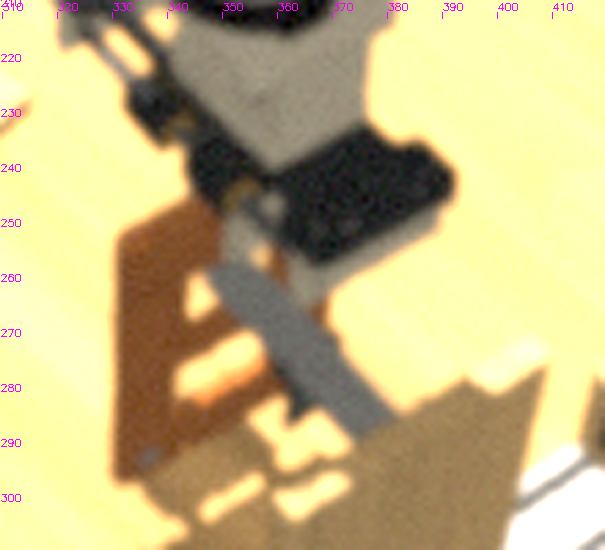

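drive_tool:
  deltas:
    - {"hand":1,"tx":-0.17,"ty":0,"tz":0,"wx":0,"wy":0,"wz":0}
    - {"hand":1,"tx":-0.17,"ty":0,"tz":0,"wx":0,"wy":0,"wz":0}
    - {"hand":1,"tx":-0.16,"ty":0,"tz":0,"wx":0,"wy":0,"wz":0}
    - {"hand":1,"tx":0,"ty":0,"tz":0.1,"wx":0,"wy":0,"wz":0}
    - {"hand":1,"tx":0,"ty":0,"tz":0.1,"wx":0,"wy":0,"wz":0}
    - {"hand":1,"tx":0,"ty":0,"tz":0.1,"wx":0,"wy":0,"wz":0}
    - {"hand":1,"tx":0,"ty":0,"tz":0,"wx":0,"wy":0,"wz":0}
    - {"hand":1,"tx":0,"ty":0,"tz":0,"wx":0,"wy":0,"wz":0}

```text
time: 10.1
tool_pos: [524.0, -149.1, 206.6]
tcp_rot: [-3.141, -0.001, 1.466]
contact_force: [-0.0, 1.1, -2.5]
grip_width: 10.0
```

Run:
```python
from h import *
go([524,-151.5,202],1.466)
for n in ['side','scene','wrist']: cv2.imwrite(f'pics/j_{n}.png',capture(n)[:,:,::-1])
crop('pics/j_side.png',310,210,110,100,5.5,'pics/j3.png')
crop('pics/j_scene.png',160,100,110,110,5.3,'pics/j2.png')
```

```text
turn units [-0.01 -0.01  0.  ]
shift units after turn [-0.059  0.007  0.115]
shift units now [-0.059  0.008  0.115] at [ 524.  -149.1  206.6] [-3.141e+00 -1.000e-03  1.466e+00]
```

View pics/j3.png

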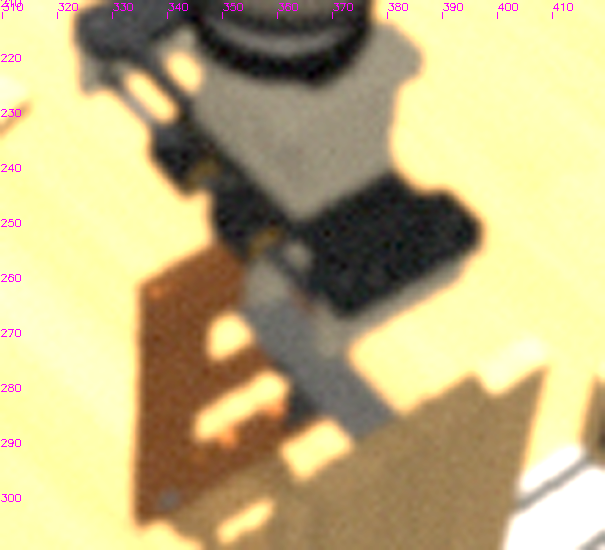

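View pics/j2.png

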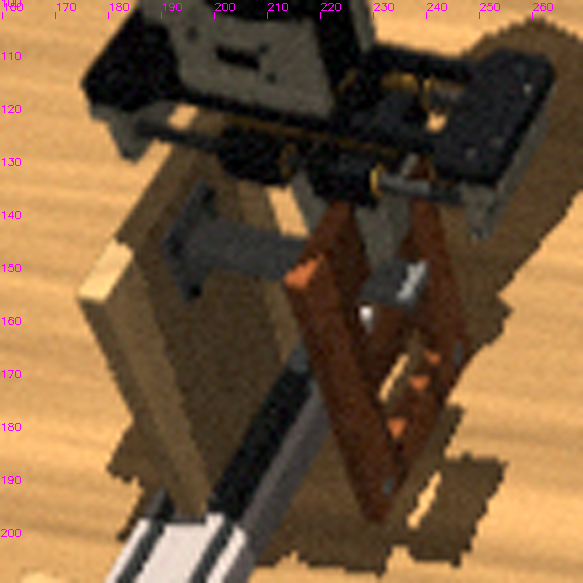

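View pics/j_wrist.png

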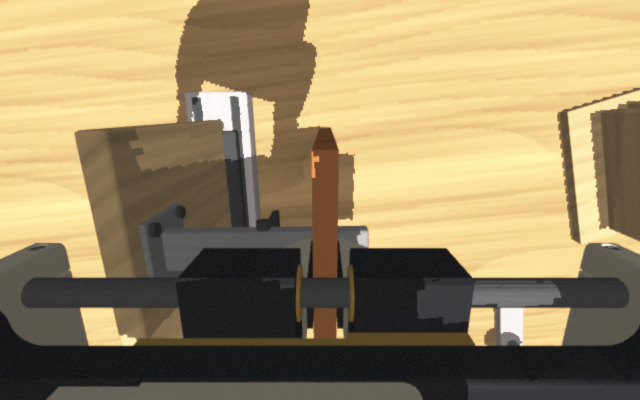

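drive_tool:
  deltas:
    - {"hand":1,"tx":0,"ty":0,"tz":0.05,"wx":0,"wy":0,"wz":0}
    - {"hand":1,"tx":0,"ty":0,"tz":0.05,"wx":0,"wy":0,"wz":0}
    - {"hand":1,"tx":0,"ty":0,"tz":0,"wx":0,"wy":0,"wz":0}
    - {"hand":1,"tx":0,"ty":0,"tz":0,"wx":0,"wy":0,"wz":0}

```text
time: 10.58
tool_pos: [524.0, -149.4, 202.9]
tcp_rot: [-3.141, -0.0, 1.466]
contact_force: [-0.4, -0.1, -2.4]
grip_width: 9.8
```

drive_tool:
  deltas:
    - {"hand":1,"tx":0,"ty":0,"tz":0.03,"wx":0,"wy":0,"wz":0}
    - {"hand":1,"tx":0,"ty":0,"tz":0,"wx":0,"wy":0,"wz":0}

```text
time: 10.75
tool_pos: [524.1, -149.5, 201.8]
tcp_rot: [-3.141, -0.0, 1.466]
contact_force: [0.5, 0.4, -3.3]
grip_width: 10.1
```

drive_tool:
  deltas:
    - {"hand":1,"tx":0,"ty":0,"tz":0.02,"wx":0,"wy":0,"wz":0}
    - {"hand":1,"tx":0,"ty":0,"tz":0,"wx":0,"wy":0,"wz":0}

```text
time: 10.92
tool_pos: [524.2, -149.5, 201.7]
tcp_rot: [3.141, 0.0, 1.466]
contact_force: [-2.4, 0.8, 2.2]
grip_width: 10.0
```

drive_tool:
  deltas:
    - {"hand":0.6,"tx":0,"ty":0,"tz":0,"wx":0,"wy":0,"wz":0}
    - {"hand":0.6,"tx":0,"ty":0,"tz":0,"wx":0,"wy":0,"wz":0}
    - {"hand":0.6,"tx":0,"ty":0,"tz":0,"wx":0,"wy":0,"wz":0}
    - {"hand":0.3,"tx":0,"ty":0,"tz":0,"wx":0,"wy":0,"wz":0}
    - {"hand":0.3,"tx":0,"ty":0,"tz":0,"wx":0,"wy":0,"wz":0}
    - {"hand":0.3,"tx":0,"ty":0,"tz":0,"wx":0,"wy":0,"wz":0}
    - {"hand":0.3,"tx":0,"ty":0,"tz":0,"wx":0,"wy":0,"wz":0}
    - {"hand":0.3,"tx":0,"ty":0,"tz":0,"wx":0,"wy":0,"wz":0}

```text
time: 11.58
tool_pos: [524.1, -149.5, 201.1]
tcp_rot: [-3.142, -0.0, 1.466]
contact_force: [0.2, -0.0, 0.2]
grip_width: 32.2
```

Run:
```python
from h import *
for n in ['side','scene']: cv2.imwrite(f'pics/k_{n}.png',capture(n)[:,:,::-1])
crop('pics/k_side.png',310,210,110,100,5.5,'pics/k3.png')
crop('pics/k_scene.png',160,100,110,110,5.3,'pics/k2.png')
```

```text
(no output)
```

View pics/k3.png

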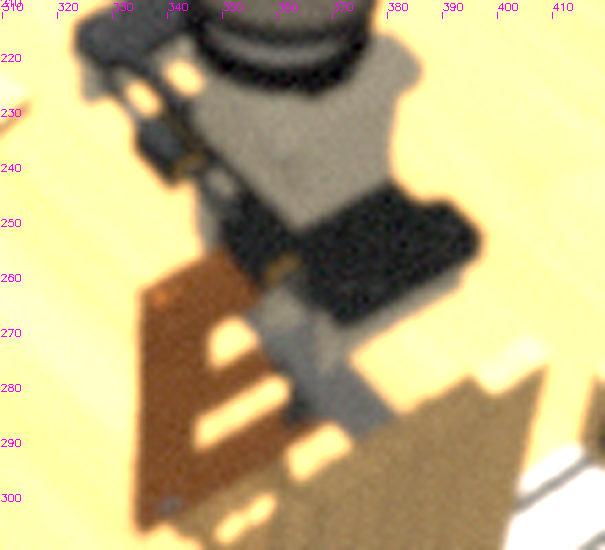

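View pics/k2.png

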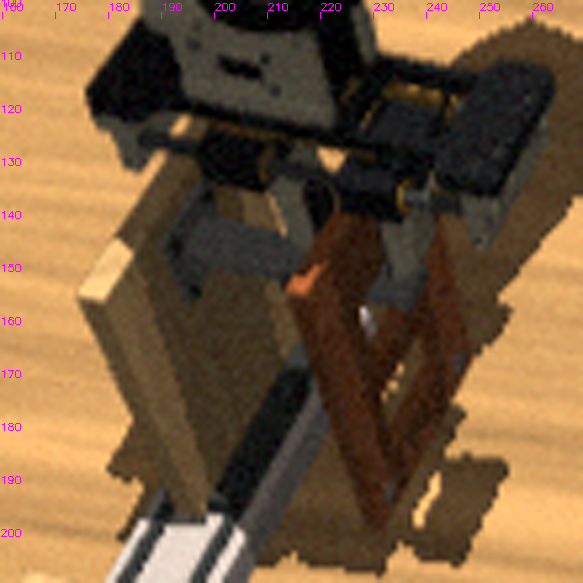

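drive_tool:
  deltas:
    - {"hand":0.3,"tx":0,"ty":0,"tz":-0.15,"wx":0,"wy":0,"wz":0}
    - {"hand":0.3,"tx":0,"ty":0,"tz":-0.3,"wx":0,"wy":0,"wz":0}
    - {"hand":0.3,"tx":0,"ty":0,"tz":-0.4,"wx":0,"wy":0,"wz":0}
    - {"hand":0.3,"tx":0,"ty":0,"tz":-0.4,"wx":0,"wy":0,"wz":0}
    - {"hand":0,"tx":0,"ty":0,"tz":-0.4,"wx":0,"wy":0,"wz":0}
    - {"hand":0,"tx":0,"ty":0,"tz":-0.4,"wx":0,"wy":0,"wz":0}
    - {"hand":-0.5,"tx":0,"ty":0,"tz":-0.4,"wx":0,"wy":0,"wz":0}

```text
time: 12.27
tool_pos: [524.1, -149.5, 300.4]
tcp_rot: [3.141, 0.0, 1.466]
contact_force: [-0.0, 0.0, -0.2]
grip_width: 47.7
```

drive_tool:
  deltas:
    - {"hand":-0.5,"tx":0,"ty":0,"tz":0,"wx":0,"wy":0,"wz":1}
    - {"hand":-0.5,"tx":0,"ty":0,"tz":0,"wx":0,"wy":0,"wz":1}
    - {"hand":-0.5,"tx":0,"ty":0,"tz":0,"wx":0,"wy":0,"wz":1}
    - {"hand":-0.5,"tx":0,"ty":0,"tz":0,"wx":0,"wy":0,"wz":1}
    - {"hand":-0.5,"tx":0,"ty":0,"tz":0,"wx":0,"wy":0,"wz":1}
    - {"hand":-0.5,"tx":0,"ty":0,"tz":0,"wx":0,"wy":0,"wz":1}
    - {"hand":-0.5,"tx":0,"ty":0,"tz":0,"wx":0,"wy":0,"wz":1}
    - {"hand":-0.5,"tx":0,"ty":0,"tz":0,"wx":0,"wy":0,"wz":1}
    - {"hand":-0.5,"tx":0,"ty":0,"tz":0,"wx":0,"wy":0,"wz":1}
    - {"hand":-0.5,"tx":0,"ty":0,"tz":0,"wx":0,"wy":0,"wz":1}
    - {"hand":-0.5,"tx":0,"ty":0,"tz":0,"wx":0,"wy":0,"wz":1}
    - {"hand":-0.5,"tx":0,"ty":0,"tz":0,"wx":0,"wy":0,"wz":1}
    - {"hand":-0.5,"tx":0,"ty":0,"tz":0,"wx":0,"wy":0,"wz":1}
    - {"hand":-0.5,"tx":0,"ty":0,"tz":0,"wx":0,"wy":0,"wz":1}
    - {"hand":-0.5,"tx":0,"ty":0,"tz":0,"wx":0,"wy":0,"wz":1}
    - {"hand":-0.5,"tx":0,"ty":0,"tz":0,"wx":0,"wy":0,"wz":1}
    - {"hand":-0.5,"tx":0,"ty":0,"tz":0,"wx":0,"wy":0,"wz":1}
    - {"hand":-0.5,"tx":0,"ty":0,"tz":0,"wx":0,"wy":0,"wz":1}
    - {"hand":-0.5,"tx":0,"ty":0,"tz":0,"wx":0,"wy":0,"wz":0}

```text
time: 13.85
tool_pos: [524.2, -149.5, 299.6]
tcp_rot: [3.142, -0.0, -0.108]
contact_force: [0.0, -0.1, 0.6]
grip_width: 68.8
```

Run:
```python
from h import *
go([529,-104,300],-0.105)
for n in ['wrist','scene','side']: cv2.imwrite(f'pics/l_{n}.png',capture(n)[:,:,::-1])
crop('pics/l_scene.png',160,100,110,110,5.3,'pics/l2.png')
crop('pics/l_side.png',310,200,120,110,5.3,'pics/l3.png')
```

```text
turn units [ 0.   -0.01 -0.03]
shift units after turn [ 1.000e-03 -1.144e+00 -1.100e-02]
shift units now [-0.002 -1.144 -0.011] at [ 524.2 -149.5  299.6] [ 3.142 -0.    -0.108]
```

View pics/l_wrist.png

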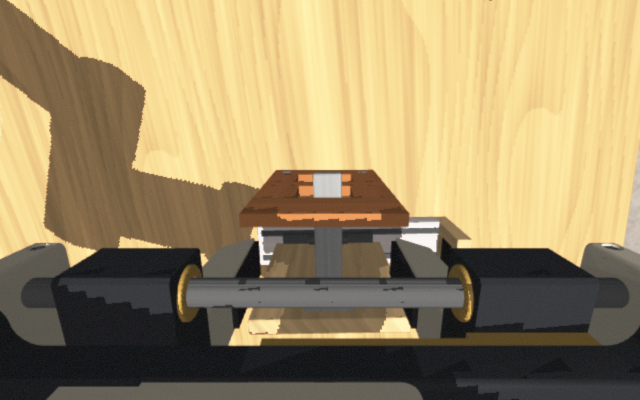

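View pics/l2.png

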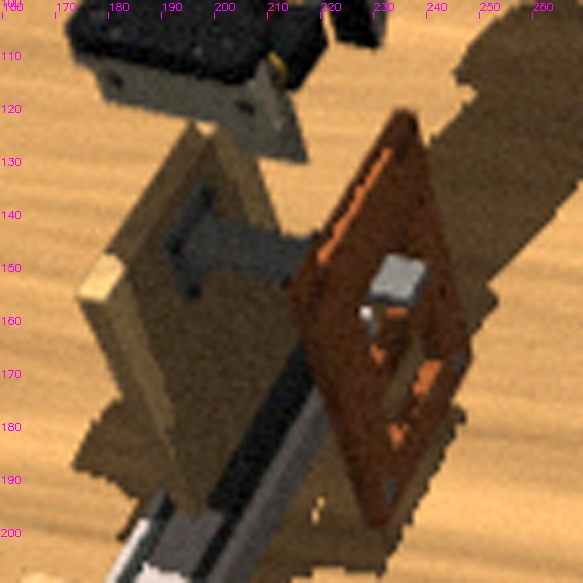

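View pics/l3.png

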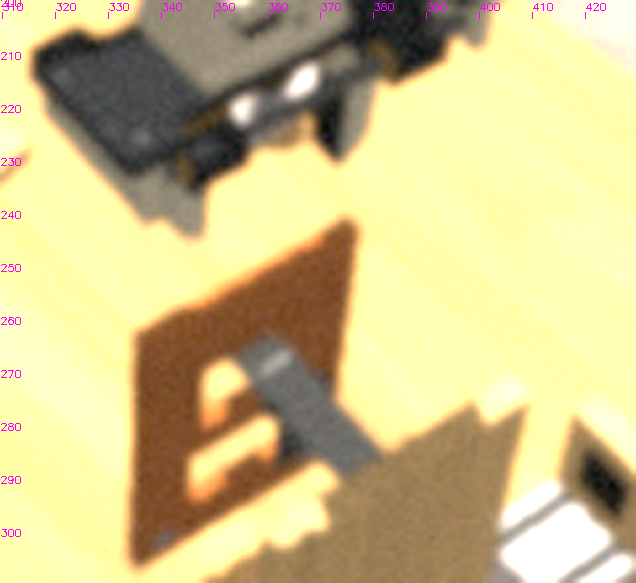

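drive_tool:
  deltas:
    - {"hand":-0.5,"tx":0,"ty":-0.37,"tz":0,"wx":0,"wy":0,"wz":0}
    - {"hand":-0.5,"tx":0,"ty":-0.37,"tz":0,"wx":0,"wy":0,"wz":0}
    - {"hand":-0.5,"tx":0,"ty":-0.37,"tz":0,"wx":0,"wy":0,"wz":0}
    - {"hand":-0.5,"tx":0,"ty":0,"tz":0.37,"wx":0,"wy":0,"wz":0}
    - {"hand":-0.5,"tx":0,"ty":0,"tz":0.5,"wx":0,"wy":0,"wz":0}
    - {"hand":-0.5,"tx":0,"ty":0,"tz":0.5,"wx":0,"wy":0,"wz":0}
    - {"hand":-0.5,"tx":0,"ty":0,"tz":0.5,"wx":0,"wy":0,"wz":0}
    - {"hand":-0.5,"tx":0,"ty":0,"tz":0.5,"wx":0,"wy":0,"wz":0}
    - {"hand":-0.5,"tx":0,"ty":0,"tz":0.5,"wx":0,"wy":0,"wz":0}
    - {"hand":-0.5,"tx":0,"ty":0,"tz":0,"wx":0,"wy":0,"wz":0}

```text
time: 14.83
tool_pos: [526.8, -104.7, 180.8]
tcp_rot: [-3.14, 0.007, -0.103]
contact_force: [0.0, -0.7, 0.4]
grip_width: 68.7
```

Run:
```python
from h import *
go([514.5,-243,185],-0.105)
for n in ['wrist','side']: cv2.imwrite(f'pics/m_{n}.png',capture(n)[:,:,::-1])
crop('pics/m_side.png',310,200,120,110,5.3,'pics/m3.png')
```

```text
turn units [-0.02  0.08  0.02]
shift units after turn [ 0.057  3.472 -0.106]
shift units now [ 0.049  3.472 -0.112] at [ 526.8 -104.7  180.8] [-3.14   0.007 -0.103]
```

View pics/m_wrist.png

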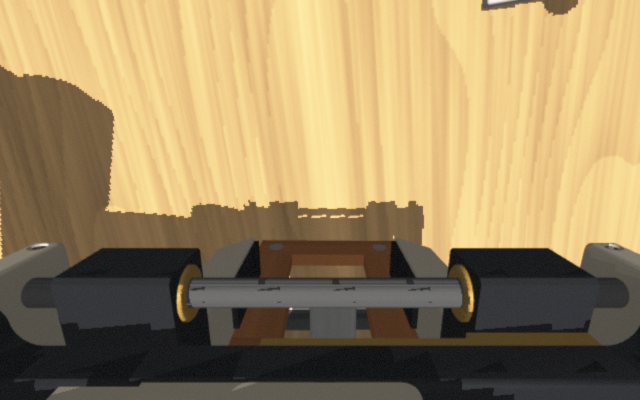

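View pics/m3.png

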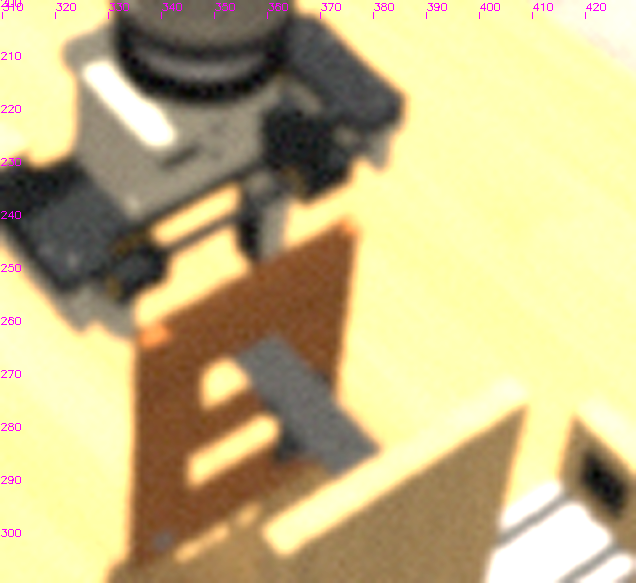

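drive_tool:
  deltas:
    - {"hand":-0.5,"tx":0,"ty":0.1,"tz":-0.1,"wx":0,"wy":0,"wz":0}
    - {"hand":-0.5,"tx":0,"ty":0.1,"tz":0,"wx":0,"wy":0,"wz":0}
    - {"hand":-0.5,"tx":0,"ty":0.1,"tz":0,"wx":0,"wy":0,"wz":0}
    - {"hand":-0.5,"tx":0,"ty":0.1,"tz":0,"wx":0,"wy":0,"wz":0}
    - {"hand":-0.5,"tx":0,"ty":0.1,"tz":0,"wx":0,"wy":0,"wz":0}
    - {"hand":-0.5,"tx":0,"ty":0.1,"tz":0,"wx":0,"wy":0,"wz":0}
    - {"hand":-0.5,"tx":0,"ty":0.1,"tz":0,"wx":0,"wy":0,"wz":0}
    - {"hand":-0.5,"tx":0,"ty":0.1,"tz":0,"wx":0,"wy":0,"wz":0}
    - {"hand":-0.5,"tx":0,"ty":0.1,"tz":0,"wx":0,"wy":0,"wz":0}
    - {"hand":-0.5,"tx":0,"ty":0.1,"tz":0,"wx":0,"wy":0,"wz":0}
    - {"hand":-0.5,"tx":0,"ty":0.1,"tz":0,"wx":0,"wy":0,"wz":0}
    - {"hand":-0.5,"tx":0,"ty":0.1,"tz":0,"wx":0,"wy":0,"wz":0}
    - {"hand":-0.5,"tx":0,"ty":0.1,"tz":0,"wx":0,"wy":0,"wz":0}
    - {"hand":-0.5,"tx":0,"ty":0.1,"tz":0,"wx":0,"wy":0,"wz":0}

```text
time: 16.1
tool_pos: [522.9, -161.4, 188.3]
tcp_rot: [-3.141, -0.0, -0.105]
contact_force: [0.3, 1.8, 0.6]
grip_width: 69.3
```

Run:
```python
from h import *
go([514.5,-243,185],-0.105)
for n in ['scene','side']: cv2.imwrite(f'pics/n_{n}.png',capture(n)[:,:,::-1])
crop('pics/n_side.png',310,200,120,110,5.3,'pics/n3.png')
crop('pics/n_scene.png',150,100,110,110,5.3,'pics/n2.png')
```

```text
turn units [-0. -0.  0.]
shift units after turn [0.005 2.051 0.083]
shift units now [0.004 2.051 0.083] at [ 522.9 -161.4  188.3] [-3.141 -0.    -0.105]
```

View pics/n2.png

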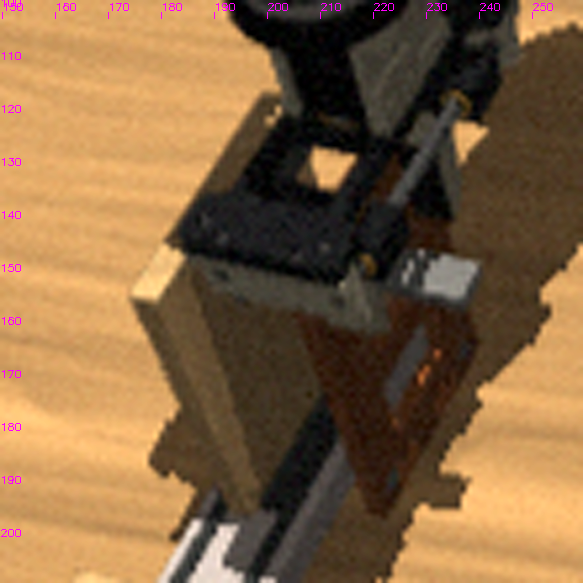

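View pics/n3.png

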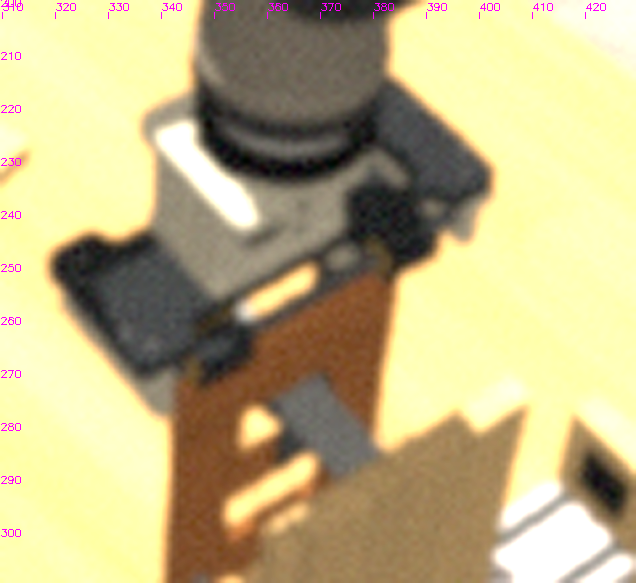

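drive_tool:
  deltas:
    - {"hand":-0.5,"tx":0,"ty":0.1,"tz":0,"wx":0,"wy":0,"wz":0}
    - {"hand":-0.5,"tx":0,"ty":0.1,"tz":0,"wx":0,"wy":0,"wz":0}
    - {"hand":-0.5,"tx":0,"ty":0.1,"tz":0,"wx":0,"wy":0,"wz":0}
    - {"hand":-0.5,"tx":0,"ty":0.1,"tz":0,"wx":0,"wy":0,"wz":0}
    - {"hand":-0.5,"tx":0,"ty":0.1,"tz":0,"wx":0,"wy":0,"wz":0}
    - {"hand":-0.5,"tx":0,"ty":0.1,"tz":0,"wx":0,"wy":0,"wz":0}
    - {"hand":-0.5,"tx":0,"ty":0.1,"tz":0,"wx":0,"wy":0,"wz":0}
    - {"hand":-0.5,"tx":0,"ty":0,"tz":0,"wx":0,"wy":0,"wz":0}

```text
time: 16.87
tool_pos: [519.9, -189.9, 188.2]
tcp_rot: [3.141, -0.0, -0.105]
contact_force: [0.1, 0.0, 0.9]
grip_width: 68.5
```

Run:
```python
from h import *
go([514.5,-243,185],-0.105)
for n in ['scene','side']: cv2.imwrite(f'pics/o_{n}.png',capture(n)[:,:,::-1])
crop('pics/o_side.png',310,200,120,110,5.3,'pics/o3.png')
crop('pics/o_scene.png',150,100,110,110,5.3,'pics/o2.png')
```

```text
turn units [ 0.01 -0.   -0.  ]
shift units after turn [0.005 1.335 0.081]
shift units now [0.005 1.335 0.082] at [ 519.9 -189.9  188.2] [ 3.141 -0.    -0.105]
```

View pics/o2.png

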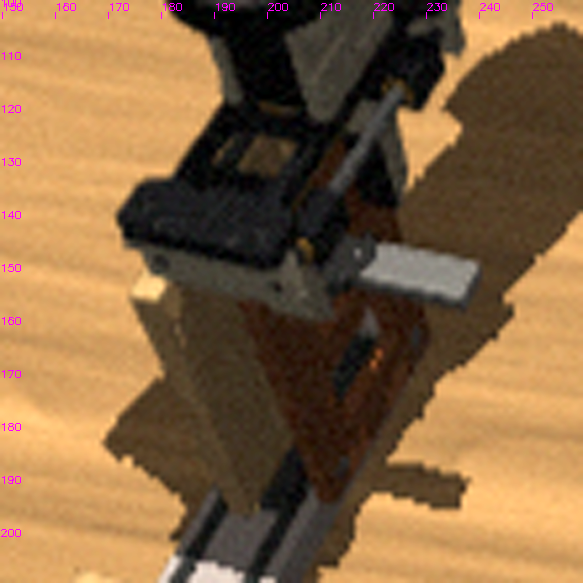

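View pics/o3.png

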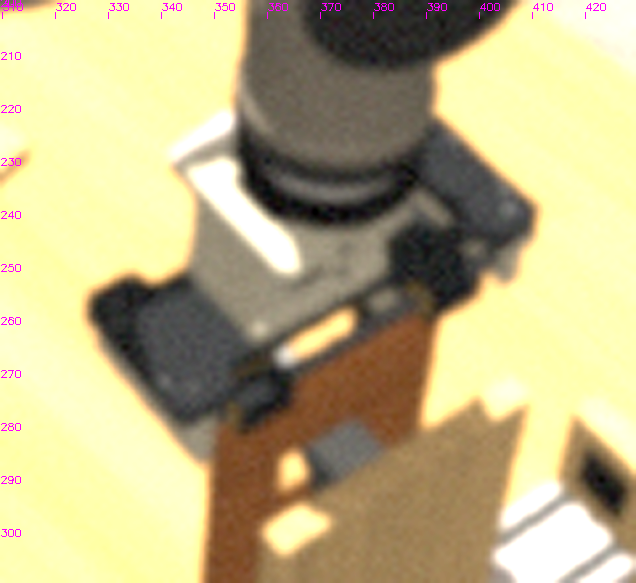

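drive_tool:
  deltas:
    - {"hand":-0.5,"tx":0,"ty":0.1,"tz":0,"wx":0,"wy":0,"wz":0}
    - {"hand":-0.5,"tx":0,"ty":0.1,"tz":0,"wx":0,"wy":0,"wz":0}
    - {"hand":-0.5,"tx":0,"ty":0.1,"tz":0,"wx":0,"wy":0,"wz":0}
    - {"hand":-0.5,"tx":0,"ty":0.1,"tz":0,"wx":0,"wy":0,"wz":0}
    - {"hand":-0.5,"tx":0,"ty":0.1,"tz":0,"wx":0,"wy":0,"wz":0}
    - {"hand":-0.5,"tx":0,"ty":0.1,"tz":0,"wx":0,"wy":0,"wz":0}
    - {"hand":-0.5,"tx":0,"ty":0.1,"tz":0,"wx":0,"wy":0,"wz":0}
    - {"hand":-0.5,"tx":0,"ty":0,"tz":0,"wx":0,"wy":0,"wz":0}
    - {"hand":-0.5,"tx":0,"ty":0,"tz":0,"wx":0,"wy":0,"wz":0}
    - {"hand":-0.5,"tx":0,"ty":0,"tz":0,"wx":0,"wy":0,"wz":0}

```text
time: 17.8
tool_pos: [517.0, -216.9, 188.2]
tcp_rot: [3.141, 0.0, -0.105]
contact_force: [0.0, -0.3, 0.6]
grip_width: 69.0
```

Run:
```python
from h import *
go([514.5,-243,185],-0.105)
for n in ['scene','side','wrist']: cv2.imwrite(f'pics/p_{n}.png',capture(n)[:,:,::-1])
crop('pics/p_side.png',310,200,120,110,5.3,'pics/p3.png')
crop('pics/p_scene.png',150,100,110,110,5.3,'pics/p2.png')
```

```text
turn units [0. 0. 0.]
shift units after turn [0.006 0.655 0.081]
shift units now [0.006 0.655 0.081] at [ 517.  -216.9  188.2] [ 3.141  0.    -0.105]
```

View pics/p2.png

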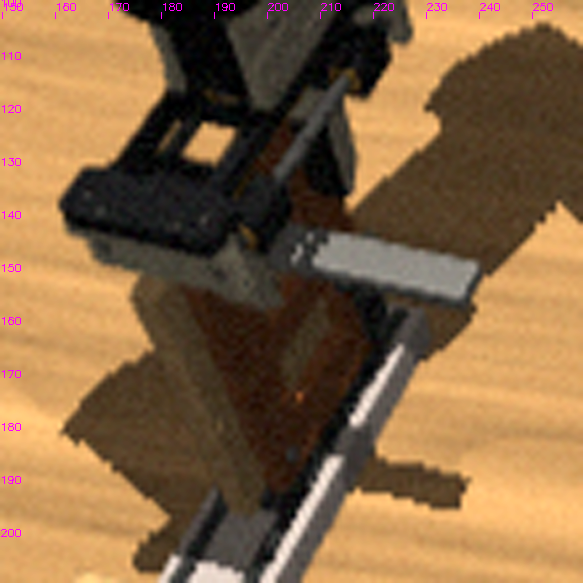

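View pics/p3.png

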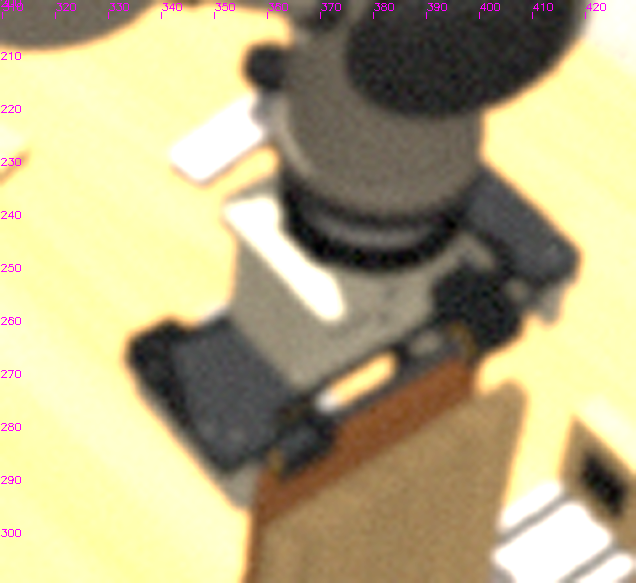

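View pics/p_wrist.png

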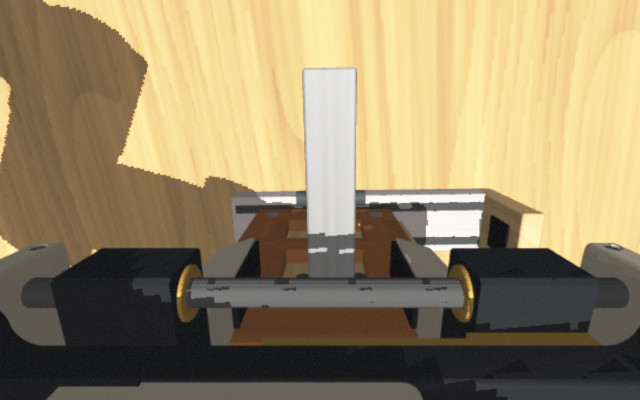

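drive_tool:
  deltas:
    - {"hand":-0.5,"tx":0,"ty":-0.1,"tz":0,"wx":0,"wy":0,"wz":0}
    - {"hand":-0.5,"tx":0,"ty":-0.25,"tz":0,"wx":0,"wy":0,"wz":0}
    - {"hand":-0.5,"tx":0,"ty":-0.4,"tz":0,"wx":0,"wy":0,"wz":0}
    - {"hand":-0.5,"tx":0,"ty":-0.4,"tz":0,"wx":0,"wy":0,"wz":0}
    - {"hand":-0.5,"tx":0,"ty":-0.3,"tz":-0.4,"wx":0,"wy":0,"wz":0}
    - {"hand":-0.5,"tx":0,"ty":-0.3,"tz":-0.5,"wx":0,"wy":0,"wz":0}
    - {"hand":-0.5,"tx":0,"ty":-0.3,"tz":-0.5,"wx":0,"wy":0,"wz":0}
    - {"hand":-0.5,"tx":0,"ty":0,"tz":-0.5,"wx":0,"wy":0,"wz":0}
    - {"hand":-0.5,"tx":0,"ty":0,"tz":-0.5,"wx":0,"wy":0,"wz":0}
    - {"hand":0,"tx":0,"ty":0,"tz":-0.3,"wx":0,"wy":0,"wz":0}
    - {"hand":1,"tx":0,"ty":0,"tz":0,"wx":0,"wy":0,"wz":0}

```text
time: 18.87
tool_pos: [526.7, -134.5, 299.3]
tcp_rot: [3.14, -0.005, -0.104]
contact_force: [0.1, -0.9, -0.4]
grip_width: 59.7
```

Run:
```python
from h import *
np.set_printoptions(precision=1,suppress=True)
go([420,-238,300],-0.105)
for n in ['scene','side','wrist']: cv2.imwrite(f'pics/q_{n}.png',capture(n)[:,:,::-1])
crop('pics/q_side.png',320,230,120,110,5.3,'pics/q3.png')
crop('pics/q_scene.png',150,100,110,110,5.3,'pics/q2.png')
```

```text
turn units [ 0.  -0.1  0. ]
shift units after turn [-2.4  2.9 -0. ]
shift units now [-2.4  2.9 -0. ] at [ 526.7 -134.5  299.3] [ 3.1 -0.  -0.1]
```

View pics/q2.png

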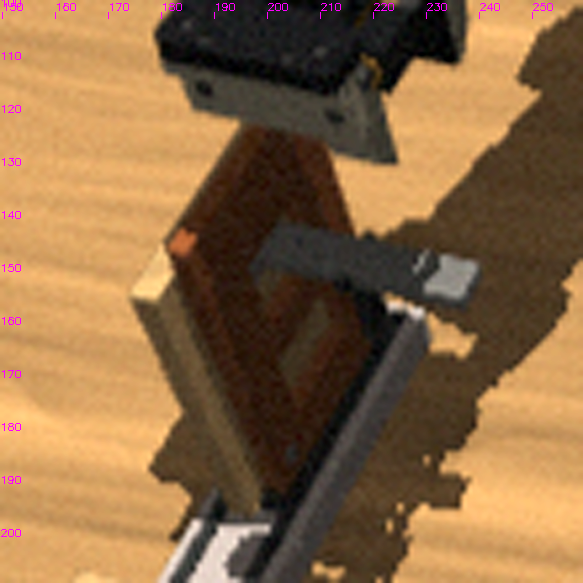

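View pics/q3.png

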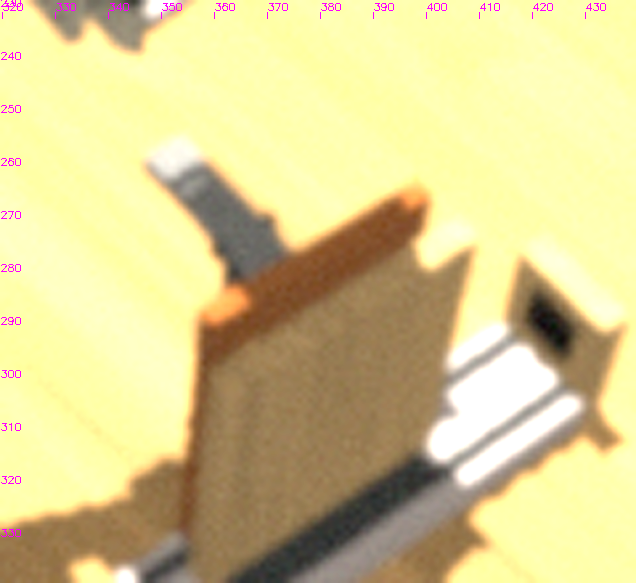

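View pics/q_wrist.png

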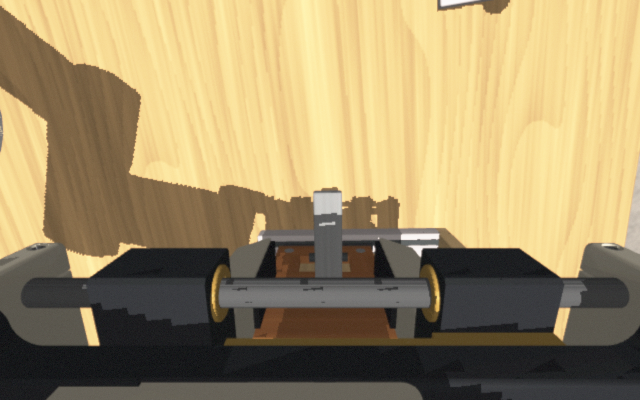

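drive_tool:
  deltas:
    - {"hand":1,"tx":-0.34,"ty":0.36,"tz":0,"wx":0,"wy":0,"wz":0}
    - {"hand":1,"tx":-0.34,"ty":0.36,"tz":0,"wx":0,"wy":0,"wz":0}
    - {"hand":1,"tx":-0.34,"ty":0.36,"tz":0,"wx":0,"wy":0,"wz":0}
    - {"hand":1,"tx":-0.34,"ty":0.36,"tz":0,"wx":0,"wy":0,"wz":0}
    - {"hand":1,"tx":-0.34,"ty":0.36,"tz":0,"wx":0,"wy":0,"wz":0}
    - {"hand":1,"tx":-0.34,"ty":0.36,"tz":0,"wx":0,"wy":0,"wz":0}
    - {"hand":1,"tx":-0.34,"ty":0.36,"tz":0,"wx":0,"wy":0,"wz":0}
    - {"hand":1,"tx":-0.34,"ty":0.36,"tz":0,"wx":0,"wy":0,"wz":0}
    - {"hand":1,"tx":0,"ty":0,"tz":0,"wx":0,"wy":0,"wz":0}
    - {"hand":1,"tx":0,"ty":0,"tz":0,"wx":0,"wy":0,"wz":0}
    - {"hand":1,"tx":0,"ty":0,"tz":0,"wx":0,"wy":0,"wz":0}
    - {"hand":1,"tx":0,"ty":0,"tz":0,"wx":0,"wy":0,"wz":0}

```text
time: 20.02
tool_pos: [405.8, -237.7, 295.8]
tcp_rot: [-3.141, 0.001, -0.104]
contact_force: [-0.6, -0.1, -0.2]
grip_width: 0.1
```

Run:
```python
from h import *
go([406,-238,185],-0.105)
cv2.imwrite('pics/r_wrist.png',capture('wrist')[:,:,::-1])
```

```text
turn units [-0.01  0.01  0.01]
shift units after turn [0.005 0.007 2.77 ]
shift units now [0.006 0.009 2.77 ] at [ 405.8 -237.7  295.8] [-3.141e+00  1.000e-03 -1.040e-01]
```

View pics/r_wrist.png

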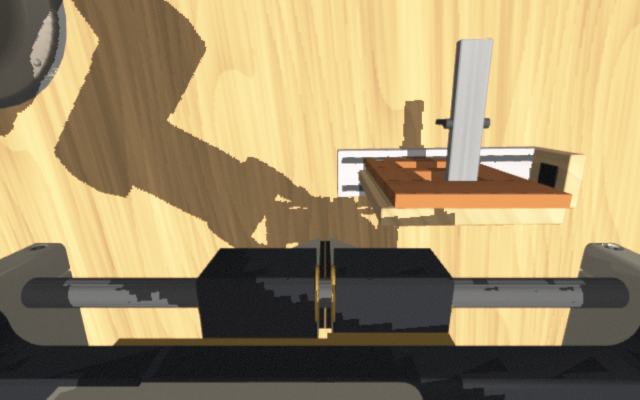

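Run:
```python
from h import *
np.set_printoptions(precision=1,suppress=True)
crop('pics/r_wrist.png',340,30,240,210,3.1,'pics/r2.png')
for q in [(381,208),(381,222),(562,223),(566,209)]: print(q,plane('wrist',q,205)[:2])
for q in [(397,206),(569,205)]: print(q,plane('wrist',q,225)[:2])
```

```text
(381, 208) [ 447.1 -237.2]
(381, 222) [ 446.5 -248.3]
(562, 223) [ 582.9 -263.4]
(566, 209) [ 584.8 -252.5]
(397, 206) [ 455.1 -230.7]
(569, 205) [ 571.8 -242.2]
```

View pics/r2.png

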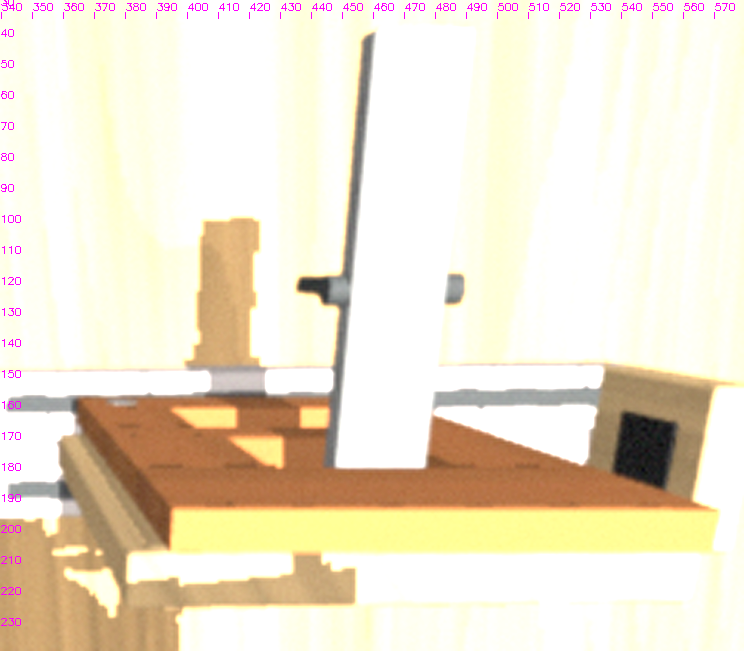

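drive_tool:
  deltas:
    - {"hand":1,"tx":0,"ty":0,"tz":0.4,"wx":0,"wy":0,"wz":0}
    - {"hand":1,"tx":0,"ty":0,"tz":0.4,"wx":0,"wy":0,"wz":0}
    - {"hand":1,"tx":0,"ty":0,"tz":0.4,"wx":0,"wy":0,"wz":0}
    - {"hand":1,"tx":0,"ty":0,"tz":0.4,"wx":0,"wy":0,"wz":0}
    - {"hand":1,"tx":0,"ty":0,"tz":0.4,"wx":0,"wy":0,"wz":0}
    - {"hand":1,"tx":0,"ty":0,"tz":0.4,"wx":0,"wy":0,"wz":0}
    - {"hand":1,"tx":0,"ty":0,"tz":0.3,"wx":0,"wy":0,"wz":0}
    - {"hand":1,"tx":0,"ty":0,"tz":0,"wx":0,"wy":0,"wz":0}
    - {"hand":1,"tx":0.1,"ty":0,"tz":0,"wx":0,"wy":0,"wz":0}
    - {"hand":1,"tx":0.1,"ty":0,"tz":0,"wx":0,"wy":0,"wz":0}
    - {"hand":1,"tx":0.1,"ty":0,"tz":0,"wx":0,"wy":0,"wz":0}
    - {"hand":1,"tx":0.1,"ty":0,"tz":0,"wx":0,"wy":0,"wz":0}
    - {"hand":1,"tx":0.1,"ty":0,"tz":0,"wx":0,"wy":0,"wz":0}
    - {"hand":1,"tx":0.1,"ty":0,"tz":0,"wx":0,"wy":0,"wz":0}
    - {"hand":1,"tx":0.1,"ty":0,"tz":0,"wx":0,"wy":0,"wz":0}
    - {"hand":1,"tx":0.1,"ty":0,"tz":0,"wx":0,"wy":0,"wz":0}

```text
time: 21.4
tool_pos: [437.0, -241.6, 188.5]
tcp_rot: [-3.141, 0.001, -0.105]
contact_force: [-3.6, 2.1, 3.0]
grip_width: 0.6
```

Run:
```python
from h import *
go([530,-251,185],-0.105)
for n in ['side','scene']: cv2.imwrite(f'pics/s_{n}.png',capture(n)[:,:,::-1])
crop('pics/s_side.png',310,220,130,115,5,'pics/s3.png')
crop('pics/s_scene.png',140,80,120,150,4,'pics/s2.png')
```

```text
turn units [-0.    0.01  0.  ]
shift units after turn [ 2.336 -0.01   0.087]
shift units now [ 2.336 -0.009  0.084] at [ 437.  -241.6  188.5] [-3.141e+00  1.000e-03 -1.050e-01]
```

View pics/s3.png

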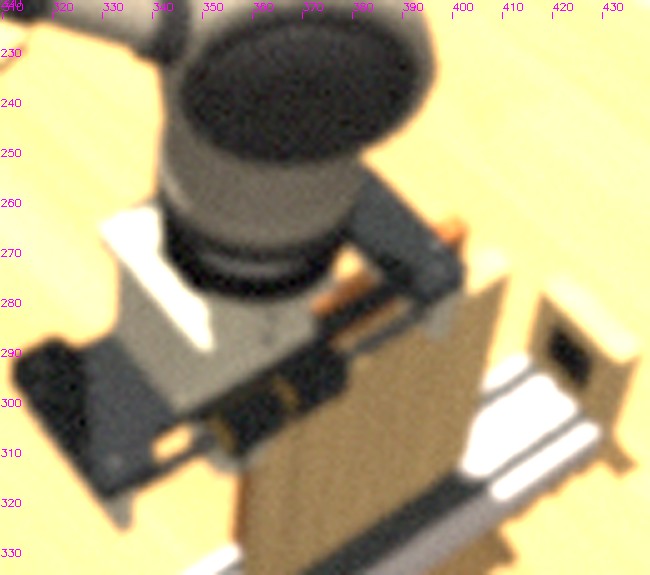

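View pics/s2.png

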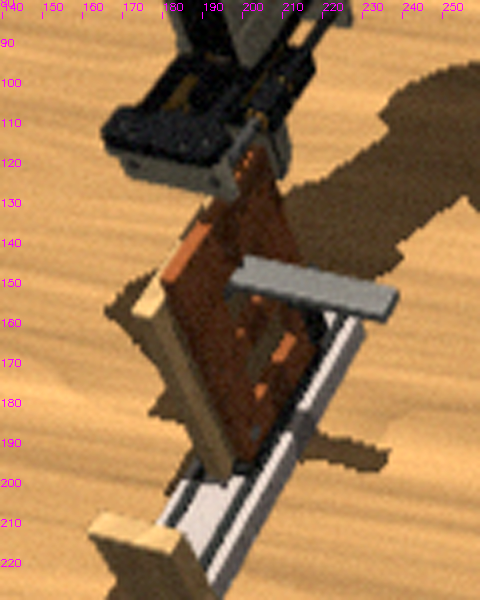

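drive_tool:
  deltas:
    - {"hand":1,"tx":0.1,"ty":0,"tz":0,"wx":0,"wy":0,"wz":0}
    - {"hand":1,"tx":0.1,"ty":0,"tz":0,"wx":0,"wy":0,"wz":0}
    - {"hand":1,"tx":0.1,"ty":0,"tz":0,"wx":0,"wy":0,"wz":0}
    - {"hand":1,"tx":0.1,"ty":0,"tz":0,"wx":0,"wy":0,"wz":0}
    - {"hand":1,"tx":0.1,"ty":0,"tz":0,"wx":0,"wy":0,"wz":0}
    - {"hand":1,"tx":0.1,"ty":0,"tz":0,"wx":0,"wy":0,"wz":0}

```text
time: 22.0
tool_pos: [461.4, -243.9, 188.2]
tcp_rot: [-3.141, 0.0, -0.105]
contact_force: [-4.4, 2.0, 2.8]
grip_width: 0.7
```

Run:
```python
from h import *
go([530,-251,185],-0.105)
for n in ['side','scene']: cv2.imwrite(f'pics/t_{n}.png',capture(n)[:,:,::-1])
crop('pics/t_side.png',310,220,130,115,5,'pics/t3.png')
crop('pics/t_scene.png',140,80,120,150,4,'pics/t2.png')
```

```text
turn units [-0.01  0.    0.  ]
shift units after turn [ 1.724 -0.003  0.079]
shift units now [ 1.724 -0.003  0.079] at [ 461.4 -243.9  188.2] [-3.141  0.    -0.105]
```

View pics/t3.png

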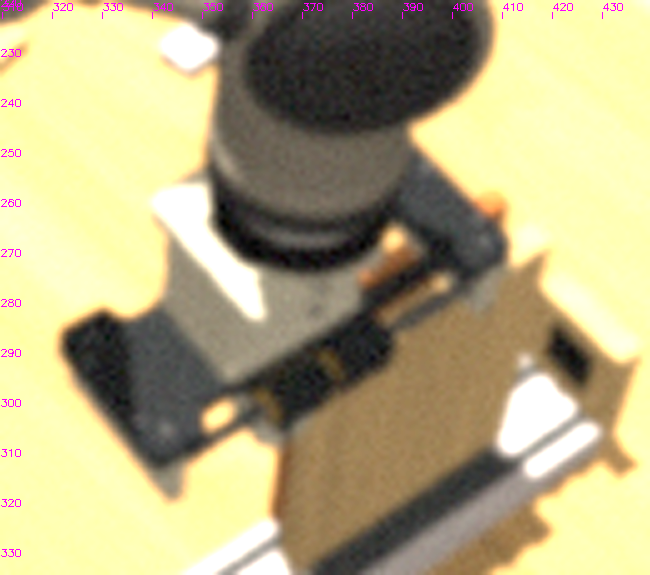

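View pics/t2.png

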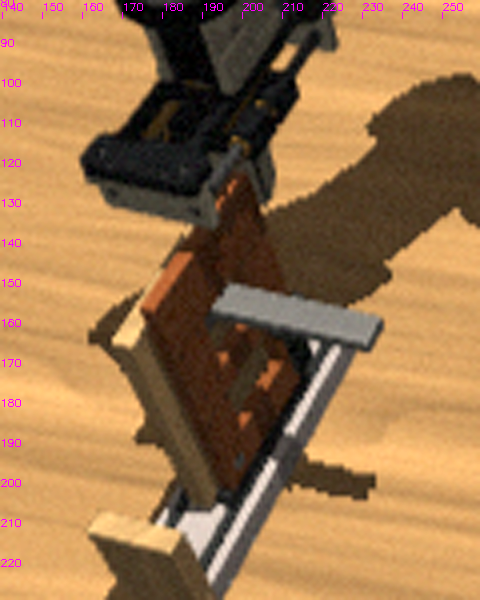

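drive_tool:
  deltas:
    - {"hand":1,"tx":0.1,"ty":0,"tz":0,"wx":0,"wy":0,"wz":0}
    - {"hand":1,"tx":0.1,"ty":0,"tz":0,"wx":0,"wy":0,"wz":0}
    - {"hand":1,"tx":0.1,"ty":0,"tz":0,"wx":0,"wy":0,"wz":0}
    - {"hand":1,"tx":0.1,"ty":0,"tz":0,"wx":0,"wy":0,"wz":0}
    - {"hand":1,"tx":0.1,"ty":0,"tz":0,"wx":0,"wy":0,"wz":0}
    - {"hand":1,"tx":0.1,"ty":0,"tz":0,"wx":0,"wy":0,"wz":0}
    - {"hand":1,"tx":0.1,"ty":0,"tz":0,"wx":0,"wy":0,"wz":0}
    - {"hand":1,"tx":0.1,"ty":0,"tz":0,"wx":0,"wy":0,"wz":0}
    - {"hand":1,"tx":0.1,"ty":0,"tz":0,"wx":0,"wy":0,"wz":0}
    - {"hand":1,"tx":0.1,"ty":0,"tz":0,"wx":0,"wy":0,"wz":0}
    - {"hand":1,"tx":0.1,"ty":0,"tz":0,"wx":0,"wy":0,"wz":0}
    - {"hand":1,"tx":0.1,"ty":0,"tz":0,"wx":0,"wy":0,"wz":0}
    - {"hand":1,"tx":0.1,"ty":0,"tz":0,"wx":0,"wy":0,"wz":0}
    - {"hand":1,"tx":0.1,"ty":0,"tz":0,"wx":0,"wy":0,"wz":0}
    - {"hand":1,"tx":0.1,"ty":0,"tz":0,"wx":0,"wy":0,"wz":0}
    - {"hand":1,"tx":0,"ty":0,"tz":0,"wx":0,"wy":0,"wz":0}

```text
time: 23.43
tool_pos: [509.0, -248.5, 188.4]
tcp_rot: [-3.138, 0.029, -0.105]
contact_force: [-57.2, 8.5, 30.3]
grip_width: 0.5
```

drive_tool:
  deltas:
    - {"hand":1,"tx":0.05,"ty":0,"tz":0,"wx":0,"wy":0,"wz":0}
    - {"hand":1,"tx":0.05,"ty":0,"tz":0,"wx":0,"wy":0,"wz":0}
    - {"hand":1,"tx":0.05,"ty":0,"tz":0,"wx":0,"wy":0,"wz":0}
    - {"hand":1,"tx":0,"ty":0,"tz":0,"wx":0,"wy":0,"wz":0}

```text
time: 23.77
tool_pos: [509.1, -248.5, 188.6]
tcp_rot: [-3.136, 0.041, -0.105]
contact_force: [-79.8, 11.4, 43.2]
grip_width: 0.4
```

drive_tool:
  deltas:
    - {"hand":1,"tx":0.05,"ty":0,"tz":0,"wx":0,"wy":0,"wz":0}
    - {"hand":1,"tx":0.05,"ty":0,"tz":0,"wx":0,"wy":0,"wz":0}
    - {"hand":1,"tx":0,"ty":0,"tz":0,"wx":0,"wy":0,"wz":0}

```text
time: 24.02
tool_pos: [509.2, -248.5, 188.6]
tcp_rot: [-3.136, 0.051, -0.106]
contact_force: [-96.2, 13.3, 50.4]
grip_width: 0.2
```

drive_tool:
  deltas:
    - {"hand":1,"tx":-0.4,"ty":0,"tz":0,"wx":0,"wy":0,"wz":0}
    - {"hand":1,"tx":-0.3,"ty":0,"tz":0,"wx":0,"wy":0,"wz":0}
    - {"hand":1,"tx":-0.3,"ty":0,"tz":0,"wx":0,"wy":0,"wz":0}

```text
time: 24.27
tool_pos: [491.3, -248.1, 189.0]
tcp_rot: [3.14, -0.003, -0.106]
contact_force: [0.6, 1.4, 0.1]
grip_width: 0.4
```

Run:
```python
from h import *
go([530,-251,185],-0.105)
for n in ['side','scene']: cv2.imwrite(f'pics/u_{n}.png',capture(n)[:,:,::-1])
crop('pics/u_side.png',310,220,130,115,5,'pics/u3.png')
crop('pics/u_scene.png',140,80,120,150,4,'pics/u2.png')
```

```text
turn units [ 0.02 -0.04 -0.01]
shift units after turn [ 0.97  -0.028  0.099]
shift units now [ 0.97  -0.029  0.103] at [ 491.3 -248.1  189. ] [ 3.14e+00 -3.00e-03 -1.06e-01]
```

View pics/u3.png

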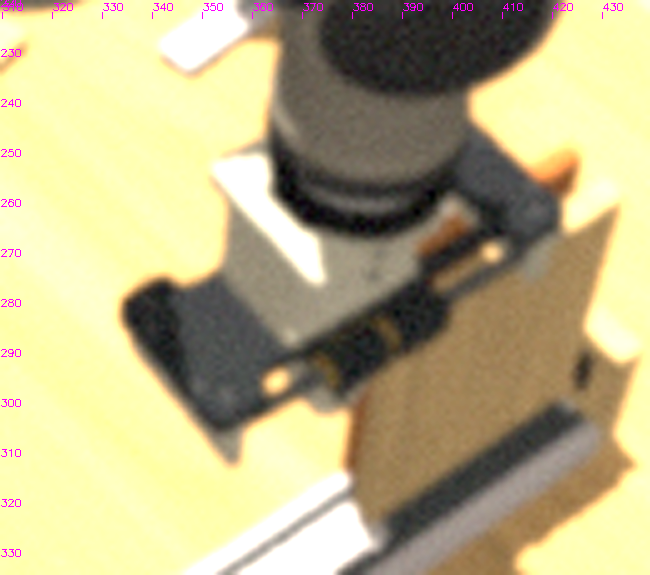

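View pics/u2.png

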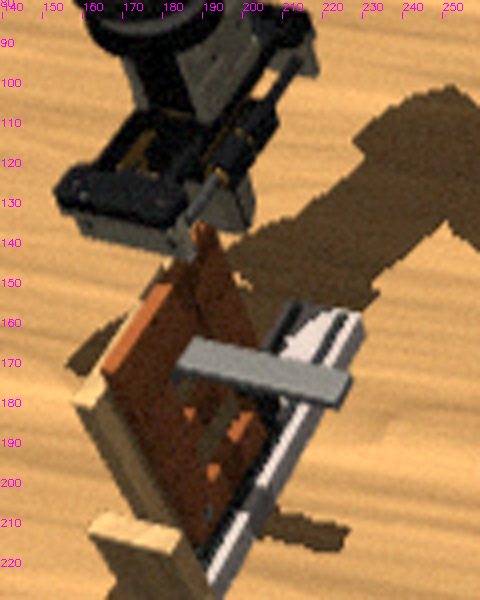

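drive_tool:
  deltas:
    - {"hand":1,"tx":-0.4,"ty":0,"tz":0,"wx":0,"wy":0,"wz":0}
    - {"hand":1,"tx":-0.4,"ty":0,"tz":-0.3,"wx":0,"wy":0,"wz":0}
    - {"hand":1,"tx":-0.4,"ty":0,"tz":-0.4,"wx":0,"wy":0,"wz":0}
    - {"hand":1,"tx":-0.4,"ty":0,"tz":-0.5,"wx":0,"wy":0,"wz":0}
    - {"hand":1,"tx":0,"ty":0,"tz":-0.5,"wx":0,"wy":0,"wz":0}
    - {"hand":1,"tx":0,"ty":0,"tz":-0.5,"wx":0,"wy":0,"wz":0}
    - {"hand":1,"tx":0,"ty":0,"tz":-0.5,"wx":0,"wy":0,"wz":0}
    - {"hand":1,"tx":0,"ty":-0.5,"tz":0,"wx":0,"wy":0,"wz":0}
    - {"hand":1,"tx":0,"ty":-0.5,"tz":0,"wx":0,"wy":0,"wz":0}
    - {"hand":1,"tx":0,"ty":-0.5,"tz":0,"wx":0,"wy":0,"wz":0}
    - {"hand":1,"tx":0,"ty":0,"tz":0,"wx":0,"wy":0,"wz":0}
    - {"hand":1,"tx":0,"ty":0,"tz":0,"wx":0,"wy":0,"wz":0}

```text
time: 25.37
tool_pos: [434.9, -180.8, 296.7]
tcp_rot: [3.141, -0.002, -0.103]
contact_force: [-0.6, -0.1, 0.3]
grip_width: 0.2
```

Run:
```python
from h import *
go([530,-251,185],-0.105)
for n in ['side','scene','wrist']: cv2.imwrite(f'pics/v_{n}.png',capture(n)[:,:,::-1])
crop('pics/v_side.png',340,200,110,120,5,'pics/v3.png')
crop('pics/v_scene.png',140,110,110,130,4.5,'pics/v2.png')
```

```text
turn units [ 0.01 -0.02  0.03]
shift units after turn [2.547 1.497 2.794]
shift units now [2.538 1.5   2.8  ] at [ 434.9 -180.8  296.7] [ 3.141e+00 -2.000e-03 -1.030e-01]
```

View pics/v3.png

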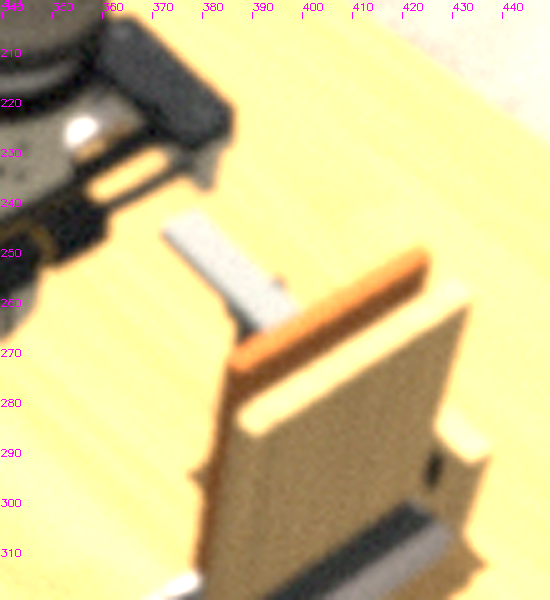

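View pics/v2.png

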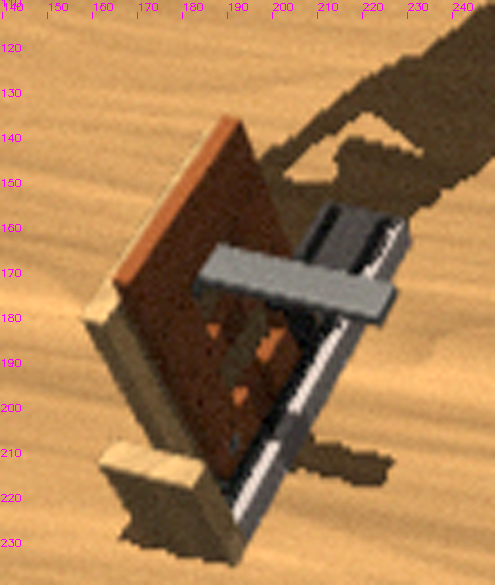

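View pics/v_wrist.png

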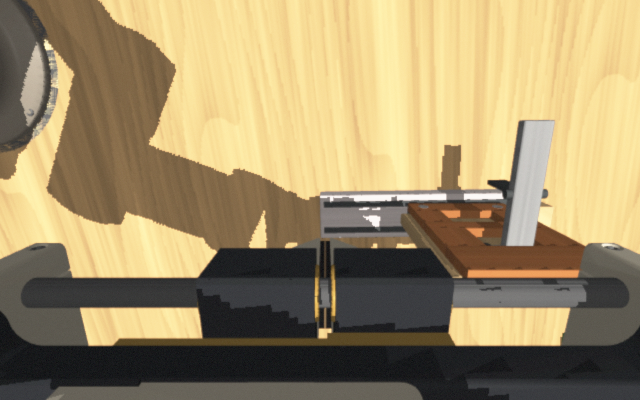

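Run:
```python
from h import *
np.set_printoptions(precision=1,suppress=True)
ax=np.array([.9945,-.105,0]); ay=np.array([.105,.9945,0])
for q in [(158.5,180.5),(163.5,182)]: print('panel back',plane('scene',q,205), plane('scene',q,205)@ax)
for q in [(161,212),(184,217.5),(187,212),(164,208)]: print('stop',plane('scene',q,90),plane('scene',q,90)@ax)
for q in [(430,259),(434,264)]: print('panel back side',plane('side',q,205)@ax)
for q in [(428,280),(437,290),(431,287)]: print('stop side', plane('side',q,90)@ax)
# flap projection
end=(plane('scene',(225.5,174),180)+plane('scene',(222.5,181),180))/2; print('peg end',end)
root=end-120*ay; piv=root+60*ay+[0,0,-5]
print('root',root)
for ang in [0,1.2]:
    P=[piv+s*ax*9+L*(np.array([0,0,-1])*np.cos(ang)-ay*np.sin(ang)) for s in (-1,1) for L in (5,48)]
    print(ang,'scene',proj('scene',P).tolist(),'wrist',proj('wrist',P).tolist())
crop('pics/v_scene.png',170,150,65,60,11,'pics/v4.png')
crop('pics/v_wrist.png',380,100,220,180,3.5,'pics/v5.png')
```

```text
panel back [ 665.4 -268.3  205. ] 689.8771800501721
panel back [ 667.4 -255.2  205. ] 690.4817040653024
stop [ 681.5 -297.1   90. ] 708.9092317900014
stop [ 686.3 -233.4   90. ] 707.0561222263358
stop [ 669.4 -232.3   90. ] 690.0968701718109
stop [ 668.6 -294.7   90. ] 695.8894978032962
panel back side 677.4025139492809
panel back side 674.7549463896955
stop side 704.3655745289738
stop side 701.7569353178991
stop side 695.5409217406228
peg end [ 611.5 -134.5  180. ]
root [ 598.9 -253.9  180. ]
0 scene [[203.98065142195696, 171.81202545065332], [208.2225108551167, 182.6136878990237], [200.62504541326985, 177.34798622651803], [205.03252315797957, 188.05702868325065]] wrist [[516.5250318885284, 194.8535086393846], [491.63920616439833, 183.99264559327113], [537.6449949929188, 194.83209322448295], [510.02500241539377, 183.97438414392613]]
1.2 scene [[201.9258738168029, 170.56024292272608], [188.9836205391835, 171.0395210577196], [198.5421646608911, 176.09358957566647], [185.53753708476123, 176.46120474239166]] wrist [[517.772707551592, 201.12157746373694], [501.1751760282591, 238.37205351751618], [539.0290940967461, 201.0997696611356], [520.6030126292692, 238.3507427060969]]
```

View pics/v4.png

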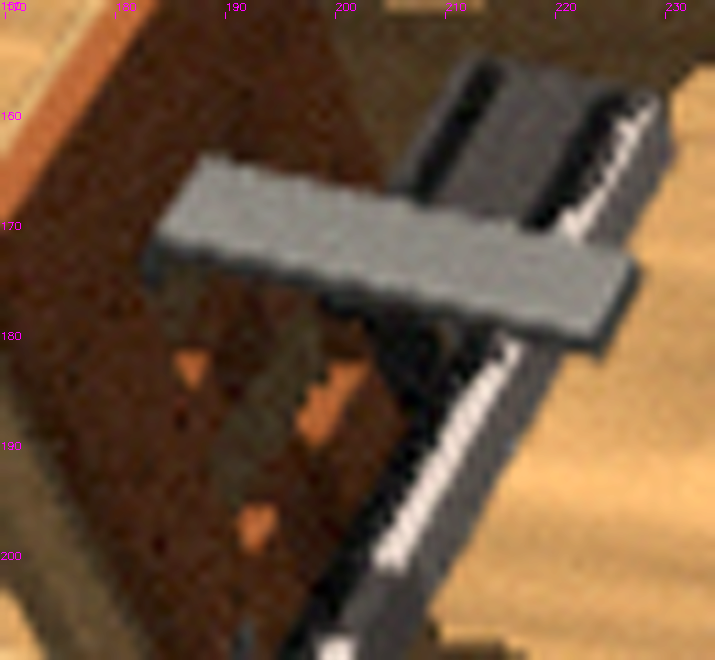

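View pics/v5.png

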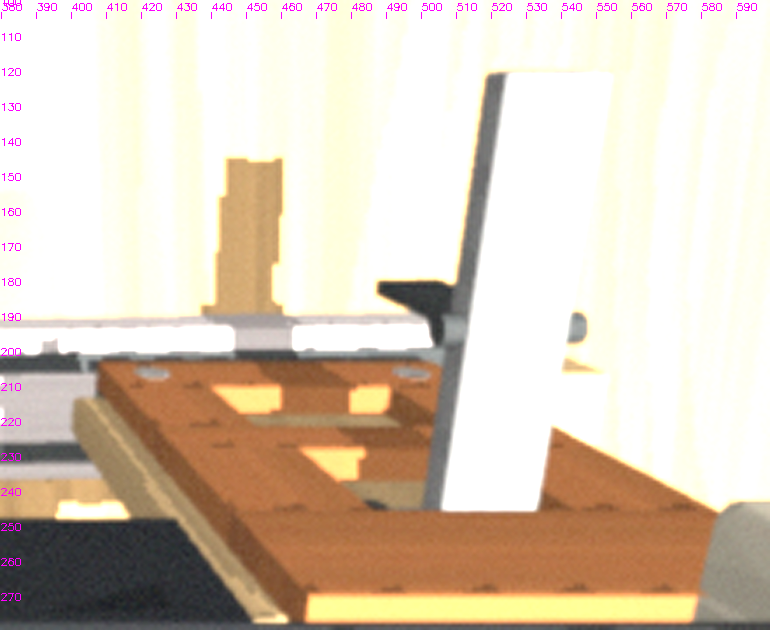

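Run:
```python
from h import *
np.set_printoptions(precision=1,suppress=True)
ax=np.array([.9945,-.105,0])
for q in [(321,192),(321,233)]: print('rail front',plane('wrist',q,26),plane('wrist',q,26)@ax)
for q in [(401,213),(405,222)]: print('panel front low z35',plane('wrist',q,35)@ax)
for q in [(454,277)]: print('panel front top',plane('wrist',q,205)@ax)
for q in [(211.5,154.5),(228.5,158)]: print('rail front scene',plane('scene',q,26)@ax)
for q in [(162,272)]: pass
# side: rail front from a_side, before
for q in [(341,337),(354,354)]: print('rail front side',plane('side',q,26)@ax)
for q in [(386,281),(391,285)]: print('panel front top side',plane('side',q,205)@ax)
```

```text
rail front [ 425.6 -208.1   26. ] 445.1028162335606
rail front [ 419.4 -264.8   26. ] 444.8799790380669
panel front low z35 549.0290135987392
panel front low z35 555.0536130931944
panel front top 552.9245571497694
rail front scene 448.01025439914446
rail front scene 446.33583038291806
rail front side 444.9940574236556
rail front side 444.9292145714615
panel front top side 550.1896718569253
panel front top side 552.5121446507163
```

Measured panel front to rail front is about 106 mm, against 105 mm when shut, and the flap tip at wrist pixel (487,182) fits the hanging-down prediction. I'm handing in.

```bash
python3 -c "
from plant import *
print(close_job())"
```

```text
the job is handed in; nothing more can be done
None
```

I hung the template by its slot on the outer end of the peg and let go. I then pushed it in past the keeper flap with the two fingers either side of the peg, and pushed the rack shut. The job is handed in at about 25.5 s of the 72 s allowed; it gave no verdict.

**Last checks:**
- **Template:** it hangs upright against the panel side of the peg. The gripper is clear, with almost no force reading.
- **Flap:** in the wrist picture its tip is at (487,182). That fits where a hanging flap should appear (491,184), not a raised one.
- **Rack:** the panel front is about 104–110 mm from the rail front, most readings 105–108, against 105 mm when shut. The panel also stopped dead against the end stop.
- **Bystanders:** I never commanded the arm near the smaller plate, clamp, jar or brush. I did not measure their positions afterwards.

**What disagreed or went wrong:**
- **Force on closing:** I had expected about 100 mm of travel, but the rack reached the stop after about 75–80 mm. My queued pushes went on pressing until the wrist force read about 109 N, against the limit of 120 N, before I backed off. In the pictures only the fingers were on the panel, not the gripper's body.
- **Camera agreement:** the scene and side cameras disagreed by up to about 8 mm on the rack, more than their stated 2 mm. I relied on the wrist camera for the rack instead.

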